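# Load two test cassettes into the slotted rack and fit its hold-down cover

## Robot

A 6-joint arm with a two-finger parallel gripper is mounted at the origin on the work surface. World frame = base frame: x ahead of the robot, y to its left, z up, the work surface at z = 0. Lengths are in m, angles in degrees, forces in N, time in s.
With the tool pointing down it reaches from about 0.4 to 0.825 m from the base axis. Payload 7 kg.
Tool frame: the origin (TCP) lies at the very end of the fingers, on their centre line; the grasp point (between the pads) lies 19 mm behind it; x points along the fingers, y is the direction in which the jaws open and shut, and the axes are right-handed (so a half turn about x gives the same grasp; the last joint's range is limited). The gripper opens to 88 mm and grips with 3 to 60 N. Pads are 19 mm wide; open, the fingers measure 130 mm over their backs; the gripper's body (78 mm by 193 mm) begins 47 mm behind the grasp point.
Start: joints at [-49.039, 20.546, 0.682, 0, -70.136, -16.507], TCP at [0.279, -0.614, 0.227] pointing down, gripper open.
Joint ranges: [-176.03, 176.03], [-82.01, 121.73], [-58.28, 71.71], [-173.87, 95.51], [-174.79, -0.11], [-173.66, 173.66]. Speed limits (degrees/s): [136.94, 136.94, 172.46, 180, 180, 180].

## Interface

Orientations are given as [roll, pitch, yaw] about the fixed x, y, z axes, in that order (R = Rz(yaw) Ry(pitch) Rx(roll)).
In Python, from plant import * gives the robot as it stands. The module is installed in compiled form; this text tells all that it offers.
- The arm moves only by the shell command python3 -m creep 'ROWS' [FORCE]. ROWS is a JSON object of lists of equal length, an entry for each row: "jaw": the closure, from -1 (fully open) to 1 (shut); "translation": the shift along the tool's x, y, z in m, a list of three; "roll": the turn about the tool's x in rad. A call has exactly 10 rows; each row shifts and turns the commanded pose from where the row before left it, along the tool's axes as they then stand; what a row does not reach is not made up. A row lasts 1/10 s, in which the tool goes at most 50 mm and 8.59 degrees, less where a joint would pass 70% of its speed; a pose out of reach is approached as far as the arm can. A call with a gripper value outside its range is refused whole. The fingers move at their own pace and stop on an object; FORCE is the grip in N (left out, the last holds). Time passes only in rows, so rows that do not move let the fingers close, or fill a call up. It gives the time, the measured TCP pose, the force and the opening at its end, in the units of the state.
- get_state(): the state, without advancing time (a new reading comes with each control period).
- capture(name): name is "scene" or "top"; returns a dict with "image" (480x640x3 uint8, red, green, blue), "fovy" (degrees; the focal length in pixels is half the picture's height over the tangent of half this angle, whatever the lens; pixels are square), "cx", "cy" (the principal point, pixels), "pose" (4x4, takes a point from camera to world coordinates). Camera axes: x right, y up, looking along -z (the intrinsics and any distortion apply to the point x, -y, -z); pixel columns grow to the right and rows downward; lengths in m; the calibration is good to about 2 mm. A picture is of the moment at which its call begins. There is no depth.
- close_job(): hands the job in, once; it reports no verdict.
The state is a dict: "time_s": time; "joints": joint angles; "qd": joint speeds; "joint_torque": joint torques, N m; "tcp_pos": TCP position; "eef_rot": TCP orientation; "contact_force": force on the tool from outside, world axes, zero at the start; "moment": the same for the moment, N m; "gripper_width": finger opening in m.
Only numpy, scipy, OpenCV 4.12 (cv2) and the standard library are available. Lean on these libraries where they do the work, as an engineer would, in place of code of your own. Each camera call takes 0.05 s, during which the arm holds its last target.

## Task

Take the two upright test cassettes out of the white stand and slide each one edgewise, all the way to the bottom, into the slot of the grey rack that matches its width: the wide one in the long slot, the narrow one in the short slot. Then lower the hold-down cover over the rack's two locating pins until it rests flush on both end posts, and let go. Guide every part down by hand rather than dropping it, and leave the bottle, the beaker and the tube block where they are.

Things in the scene. Friction and masses are not known exactly. Their poses are not given: they have to be found in the camera images.
- wide_center (a point): Centre of the wide test cassette: a loose flat white plastic card 110 mm wide (y axis), 80 mm high (z, up), 10 mm thick (x), about 70 g. Point: half-way up, 40 mm above the foot edge, mid width and thickness. Dark round wells mark its top edge; the broad faces are flat; same both ways round. Starts upright in either slot of the stand; the cassettes differ only in width.
- narrow_center (a point): Centre of the narrow test cassette: a loose flat white plastic card 70 mm wide (y axis), 80 mm high (z, up), 10 mm thick (x), about 45 g. Point: half-way up, 40 mm above the foot edge, mid width and thickness. Dark round wells mark its top edge; the broad faces are flat; same both ways round. Starts upright in either slot of the stand; the cassettes differ only in width.
- wide_foot (a point): Middle of the bottom edge of the wide cassette (axes as the cassette's); this edge goes to the bottom of the slot.
- narrow_foot (a point): Middle of the bottom edge of the narrow cassette (axes as the cassette's).
- stand: White stand, a block 130 (x) x 150 (y) x 30 mm high, fixed to the bench; origin at the centre of its underside. Two equal slots along its y axis at x = -35 and +35 mm, each 120 mm long, 16 mm wide and 20 mm deep (floor 10 mm above the bench); a cassette stands loosely in each, 60 mm of it exposed.
- rack: Grey rack, fixed to the bench; origin at the centre of its underside. Block 136 (x) x 210 (y) x 40 mm high with a long and a short slot along y. At x = 0, y = -87 and +87 mm stand posts 50 (x) x 32 (y) mm rising to 92 mm above the bench, 142 mm clear between them. On each post is a steel pin 10 mm in diameter, 18 mm high, its top 6 mm tapered to 3 mm.
- rack_seat (a point): Point midway between the rack's two posts, level with their tops (92 mm above the bench), where the middle of the cover's underside must come to rest, the cover's long side along the rack's y. Axes are the rack's, z up. The pins' tips reach 110 mm above the bench.
- long_slot (a point): Middle of the floor of the rack's long slot, 10 mm above the bench, 30 mm below the block's top. 114 mm long (y axis), 14 mm wide (x), with 2 mm chamfers at its mouth; at x = -35 mm in the rack (the robot's side). A fully home cassette stands 50 mm out of the block, its top 2 mm below the posts' tops. Axes are the rack's.
- short_slot (a point): Middle of the floor of the rack's short slot, 74 mm long (y), 14 mm wide (x), 30 mm deep, same heights, 35 mm to the rack's +x side. Axes are the rack's.
- cover_grip (a point): Loose hold-down cover, about 350 g, flat on the bench: aluminium plate 110 (x) x 210 (y) x 6 mm with through holes of 13 mm diameter at y = -87 and +87 mm; on top in the middle a black grip rib 16 mm thick (x), 80 long (y), 38 high. Point: in the rib, 28 mm above the plate's underside, 16 mm below the rib's top. Same both ways round.
- cover_under (a point): Middle of the underside of the cover's plate; axes as the cover's, z up.
- reagent_bottle: Amber bottle, 64 mm in diameter, 130 mm high, loose bystander; origin at the centre of its underside.
- beaker: Open glass beaker, 84 mm in diameter, 95 mm high, loose bystander; origin at the centre of its underside.
- tube_block: Grey tube block with some glass tubes, 85 x 160 x 50 mm (95 mm high with tubes), loose, 1.2 kg, bystander; origin at the centre of its underside.
Mind the look-alikes: they are no part of the job. What is shaped like the part that bears cover_grip but brown or turquoise is not meant.

How it is judged:
By the outcome, as a careful person would: the job done as asked, in the order asked, and still so for the second after the job is handed in, with the robot touching nothing.
It also fails if it takes over 72 s, if anything falls off the work surface, if the arm or the gripper's body presses on something with over 40 N, if the wrist force passes 120 N, or if a joint passes its speed limit or range.

## Working session

There is one attempt and no reset: what is moved stays moved. The work goes in short steps, Python scripts to look and compute and a shell command to move; the robot and the scene stay as the last step left them, time stands still between calls to the robot, and variables do not carry over. Pictures are saved under pics/ and viewed, and the job is handed in when it is done.

```bash
ls; mkdir -p pics; python3 - <<'E'
from plant import *
import cv2,pickle
print(get_state())
for n in("scene","top"):
    c=capture(n); cv2.imwrite(f"pics/{n}0.png",c["image"][:,:,::-1]); pickle.dump(c,open(f"{n}0.pkl","wb"))
    print({k:v for k,v in c.items() if k!="image"})
E
```

```text
pics
{'time_s': 0.0, 'joints': array([-4.90389555e+01,  2.05903263e+01,  6.34025980e-01, -2.03918728e-02,
       -7.01364674e+01, -1.65048785e+01]), 'qd': array([ 0.09393326,  0.02299212,  0.01405815,  0.1420179 ,  0.031152  ,
       -0.0008885 ]), 'joint_torque': array([ 5.87777195e-04, -5.82728219e+01,  2.93044764e+01,  6.99717119e+00,
        6.77403106e-03, -1.44848550e-04]), 'tcp_pos': array([ 0.27919805, -0.61400959,  0.22563627]), 'eef_rot': array([ 94.83098975,  89.90527173, 119.28021143]), 'contact_force': array([-0.04807695,  0.18289188, -0.01899486]), 'moment': array([-0.02444778, -0.01607292,  0.00866379]), 'gripper_width': 0.087648542346562}
{'fovy': 55.9967784180854, 'cx': 322.15465083258084, 'cy': 238.51289857769504, 'pose': array([[-0.23634122, -0.73447823,  0.63614822,  1.19317396],
       [ 0.97159263, -0.18690258,  0.14517294,  0.06003352],
       [ 0.01227138,  0.65238727,  0.75778642,  0.84095521],
       [ 0.        ,  0.        ,  0.        ,  1.        ]])}
{'fovy': 44.04236685878779, 'cx': 312.2632603230892, 'cy': 236.4461823144383, 'pose': array([[-0.00728118,  0.99609482, -0.08798917,  0.44129299],
       [-0.99990859, -0.00624996,  0.01198976, -0.0998766 ],
       [ 0.01139301,  0.08806842,  0.99604927,  1.40260541],
       [ 0.        ,  0.        ,  0.        ,  1.        ]])}
```

View pics/scene0.png

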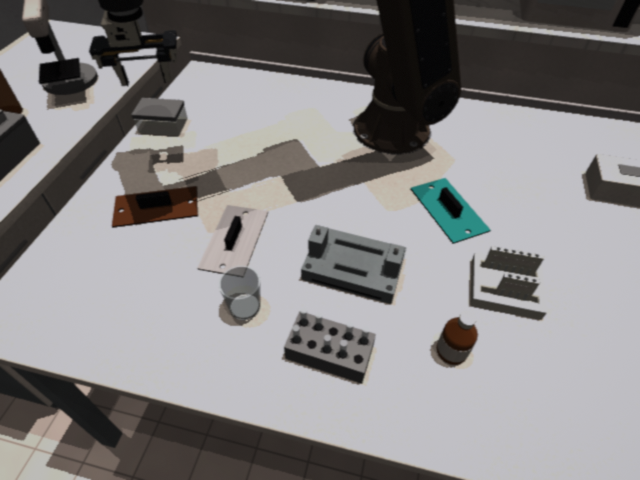

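View pics/top0.png

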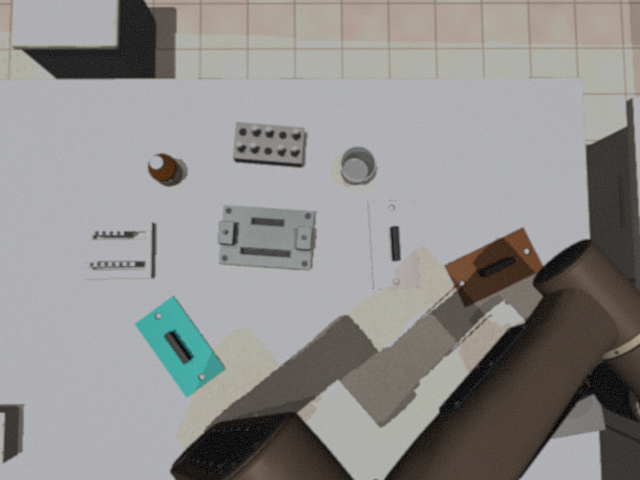

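Top view: the rack is at (267,238), the stand at (122,250) with cassettes at (118,235) and (118,265), the bottle at (162,168), the beaker at (357,165) and the tube block at (269,144).
Candidates for the cover: bare aluminium at (395,243), brown at (495,266), turquoise at (180,345). The description means the aluminium one. I'll check it in a close crop.

```bash
cat > h.py <<'E'
import numpy as np,cv2
def ray(c,u,v):
    f=240/np.tan(np.radians(c["fovy"])/2)
    d=np.array([(u-c["cx"])/f,-(v-c["cy"])/f,-1.])
    return c["pose"][:3,3],c["pose"][:3,:3]@d
def onz(c,u,v,z):
    o,d=ray(c,u,v); return o+d*(z-o[2])/d[2]
def proj(c,p):
    f=240/np.tan(np.radians(c["fovy"])/2)
    q=c["pose"][:3,:3].T@(np.array(p)-c["pose"][:3,3])
    return c["cx"]+f*q[0]/-q[2], c["cy"]-f*q[1]/-q[2]
def crop(c,x0,x1,y0,y1,s,name):
    im=cv2.resize(c["image"][y0:y1,x0:x1,::-1],None,fx=s,fy=s,interpolation=cv2.INTER_NEAREST); cv2.imwrite(name,im)
E
python3 - <<'E'
from h import *
import pickle
c=pickle.load(open("top0.pkl","rb"))
a=c["image"].copy()
crop(c,360,440,190,300,5,"pics/c_cover.png")
crop(c,80,160,215,285,8,"pics/c_stand.png")
crop(c,210,325,195,280,6,"pics/c_rack.png")
E
```

```text
(no output)
```

View pics/c_cover.png

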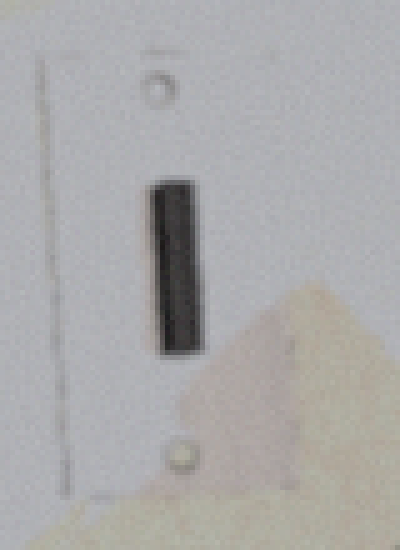

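View pics/c_stand.png

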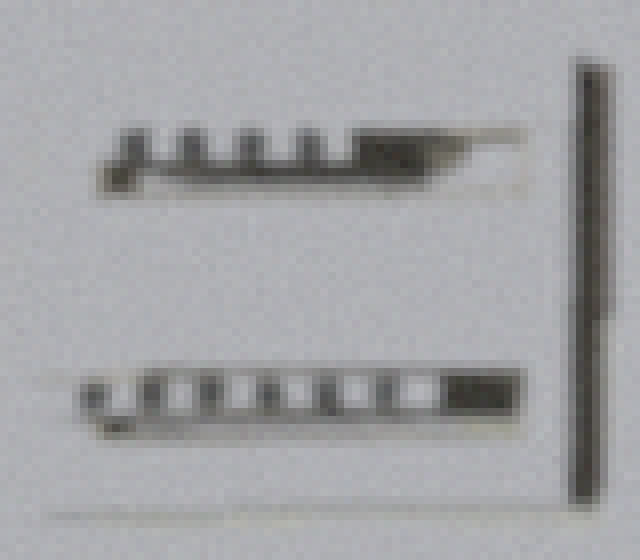

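View pics/c_rack.png

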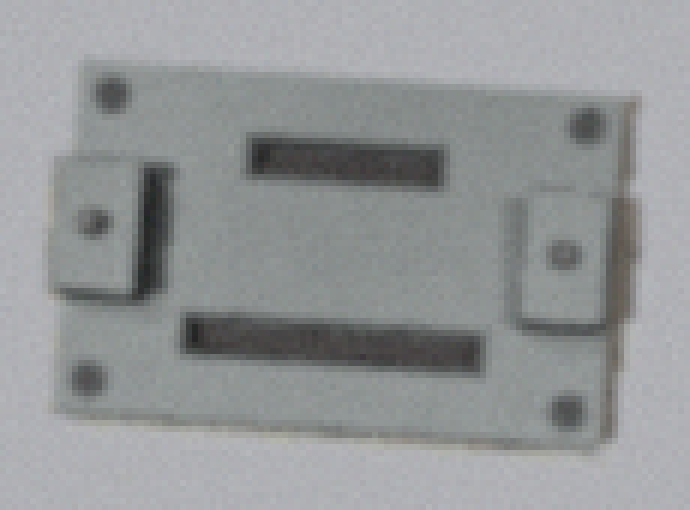

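The close crop shows bare aluminium with a black rib centred near (395,243) and two holes near (392,208) and (396,281), so this is the right cover.

```bash
python3 - <<'E'
from h import *
import pickle
c=pickle.load(open("scene0.pkl","rb"))
crop(c,460,560,240,320,8,"pics/s_stand.png")
crop(c,295,415,220,305,6,"pics/s_rack.png")
E
```

```text
(no output)
```

View pics/s_stand.png

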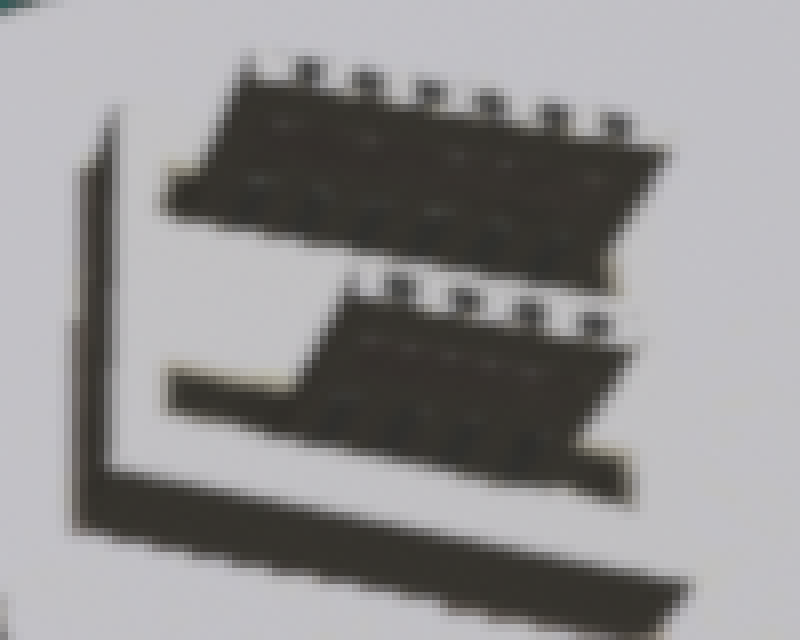

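View pics/s_rack.png

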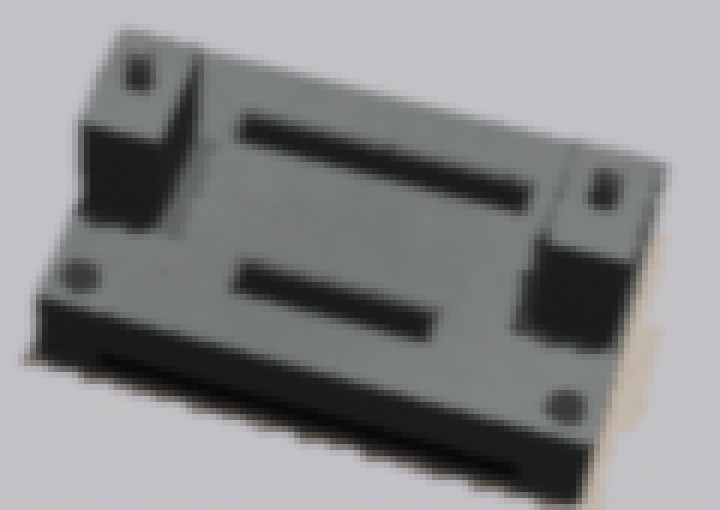

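```bash
cat >> h.py <<'E'
def blob(c,u0,u1,v0,v1,th=None):
    g=cv2.cvtColor(c["image"],cv2.COLOR_RGB2GRAY)[v0:v1,u0:u1].astype(float)
    bg=np.percentile(g,75) if th is None else th
    w=np.clip(bg-12-g,0,None); vv,uu=np.mgrid[v0:v1,u0:u1]
    return (uu*w).sum()/w.sum(),(vv*w).sum()/w.sum()
def tri(c1,p1,c2,p2):
    o1,d1=ray(c1,*p1);o2,d2=ray(c2,*p2)
    A=np.stack([d1,-d2],1);t=np.linalg.lstsq(A,o2-o1,rcond=None)[0]
    a,b=o1+d1*t[0],o2+d2*t[1]
    return (a+b)/2,np.linalg.norm(a-b)
E
python3 - <<'E'
from h import *
import pickle
np.set_printoptions(precision=4,suppress=True)
T=pickle.load(open("top0.pkl","rb"));S=pickle.load(open("scene0.pkl","rb"))
# wells: top centres, crop->px
for nm,tp,sp in (("wide",[(93,398),(152,392),(211,392),(270,394),(328,394),(387,390)],[(308,72),(368,82),(431,92),(490,103),(553,115),(618,127)]),("narrow",[(137,150),(193,150),(252,150),(313,150)],[(402,290),(466,300),(530,312),(596,325)])):
    tp=[(80+x/8,215+y/8) for x,y in tp]; sp=[(460+x/8,240+y/8) for x,y in sp]
    tp=tp[::-1]  # top right = -y ; scene left = -y
    tt=np.array([onz(T,u-.5,v-.5,.09) for u,v in tp]); ss=np.array([onz(S,u-.5,v-.5,.09) for u,v in sp])
    print(nm,"top\n",tt[[0,-1]],tt.mean(0),"scene\n",ss[[0,-1]],ss.mean(0))
    for a in(tt,ss): print("spacing",np.linalg.norm(a[-1]-a[0]),"yaw of y-axis",np.degrees(np.arctan2(-(a[-1]-a[0])[0],(a[-1]-a[0])[1])))
# rack: slots (z .04), pins z .11, corner holes z .04
def box(nm,c,pix,x0,y0,s,z):
    p=[onz(c,x0+x/s-.5,y0+y/s-.5,z) for x,y in pix]; print(nm,*[q[:2] for q in p],"mid",np.mean(p,0)[:2]); return p
box("holes top",T,[(113,95),(587,127),(88,380),(568,411)],210,195,6,.04)
box("longslot top",T,[(183,314),(483,336),(480,375),(180,351)],210,195,6,.04)
box("shortslot top",T,[(250,135),(444,149),(442,188),(247,175)],210,195,6,.04)
box("pins top",T,[(93,222),(565,255)],210,195,6,.11)
box("longslot sc",S,[(243,113),(532,183),(527,212),(239,138)],295,220,6,.04)
box("shortslot sc",S,[(240,263),(437,312),(432,342),(233,290)],295,220,6,.04)
box("holes sc",S,[(80,275),(567,407)],295,220,6,.04)
box("pins sc tip",S,[(140,57),(608,174)],295,220,6,.11)
box("cover holes top",T,[(158,89),(182,456)],360,190,5,.003)
box("cover rib top",T,[(164,183),(193,181),(202,353),(172,355)],360,190,5,.044)
E
```

```text
wide top
 [[0.5005 0.2912 0.09  ]
 [0.4988 0.3718 0.09  ]] [0.4998 0.3315 0.09  ] scene
 [[0.4965 0.2924 0.09  ]
 [0.4957 0.3732 0.09  ]] [0.4958 0.3325 0.09  ]
spacing 0.08062574807692904 yaw of y-axis 1.176003383747248
spacing 0.08077854980701109 yaw of y-axis 0.5910863077519835
narrow top
 [[0.567  0.3129 0.09  ]
 [0.5673 0.3614 0.09  ]] [0.5672 0.3375 0.09  ] scene
 [[0.5658 0.3152 0.09  ]
 [0.565  0.3633 0.09  ]] [0.5652 0.3392 0.09  ]
spacing 0.048500998173589625 yaw of y-axis -0.35595016728528317
spacing 0.048163239421438776 yaw of y-axis 0.9310087436839997
holes top [0.6235 0.0772] [ 0.61   -0.1052] [0.5137 0.0862] [ 0.5006 -0.0972] mid [ 0.5619 -0.0098]
longslot top [0.5387 0.05  ] [ 0.5295 -0.0648] [ 0.5146 -0.0636] [0.5245 0.0511] mid [ 0.5269 -0.0068]
shortslot top [0.6076 0.0245] [ 0.6018 -0.0501] [ 0.5867 -0.0493] [0.5922 0.0256] mid [ 0.5971 -0.0123]
pins top [0.5675 0.0752] [ 0.5544 -0.0966] mid [ 0.561  -0.0107]
longslot sc [ 0.5128 -0.0644] [0.5201 0.0506] [0.5346 0.0509] [ 0.5257 -0.0631] mid [ 0.5233 -0.0065]
shortslot sc [ 0.5852 -0.0493] [0.5895 0.0259] [0.6034 0.0265] [ 0.5981 -0.0491] mid [ 0.594  -0.0115]
holes sc [ 0.6052 -0.1057] [0.6198 0.0784] mid [ 0.6125 -0.0137]
pins sc tip [ 0.5553 -0.0956] [0.5683 0.0767] mid [ 0.5618 -0.0094]
cover holes top [ 0.6334 -0.305 ] [ 0.459 -0.313] mid [ 0.5462 -0.309 ]
cover rib top [ 0.5841 -0.301 ] [ 0.5849 -0.3144] [ 0.5056 -0.3169] [ 0.5047 -0.3031] mid [ 0.5448 -0.3088]
```

```bash
cat >> h.py <<'E'
def toolR(s):
    from scipy.spatial.transform import Rotation as R
    return R.from_euler("xyz",s["eef_rot"],degrees=True).as_matrix()
def plan(s,p,ja=None,sign=1):
    """target TCP p; ja = desired world angle (deg) of tool y (mod 180). prints turn, and tool-axes shift AFTER/BEFORE the turn"""
    M=toolR(s); a=np.degrees(np.arctan2(M[1,1],M[0,1]))
    d=np.array(p)-s["tcp_pos"]
    print("tcp",np.round(s["tcp_pos"],4),"j6",round(s["joints"][5],1),"jaw ang %.2f"%a,"tilt %.2f"%np.degrees(np.arccos(-M[2,0])),"d world",np.round(d,4),"shift in present axes",np.round(M.T@d,4))
    if ja is not None:
        t=(ja-a+90)%180-90   # about world z (up); tool x is down => roll = -t
        from scipy.spatial.transform import Rotation as R
        N=R.from_euler("z",t,degrees=True).as_matrix()@M
        print("roll about tool x: %.2f deg = %.4f rad"%(-t,-np.radians(t)),"shift in turned axes",np.round(N.T@d,4))
E
python3 - <<'E'
from h import *
from plant import *
import pickle
s=get_state(); print(np.round(toolR(s),3))
plan(s,(.498,.332,.16),0.7)
T=pickle.load(open("top0.pkl","rb"));S=pickle.load(open("scene0.pkl","rb"))
print("bottle",onz(T,158,160,.13),"beaker",onz(T,357,160,.095))
E
```

```text
[[-0.001 -0.414  0.91 ]
 [ 0.001  0.91   0.414]
 [-1.     0.002 -0.   ]]
tcp [ 0.2792 -0.6141  0.2257] j6 -16.5 jaw ang 114.45 tilt 0.09 d world [ 0.2188  0.9461 -0.0657] shift in present axes [0.0668 0.7706 0.5907]
roll about tool x: -66.25 deg = -1.1563 rad shift in turned axes [ 0.0652 -0.2304  0.9433]
bottle [0.72245464 0.21857729 0.13      ] beaker [ 0.72806387 -0.21707459  0.095     ]
```

```bash
python3 -m creep '{"jaw":[0.3,0.3,0.3,0.3,0.3,0.3,0.3,0.3,0.3,0.3],"translation":[[0,0.03,0.04],[0,0.03,0.04],[0,0.03,0.04],[0,0.03,0.04],[0,0.03,0.04],[0,0.03,0.04],[0,0.03,0.04],[0,0.03,0.04],[0,0.03,0.04],[0,0.03,0.04]],"roll":[0,0,0,0,0,0,0,0,0,0]}' 20
python3 -m creep '{"jaw":[0.3,0.3,0.3,0.3,0.3,0.3,0.3,0.3,0.3,0.3],"translation":[[0,0.046,0.019],[0,0.046,0.019],[0,0.046,0.019],[0,0.046,0.019],[0,0.046,0.019],[0,0.046,0.019],[0,0.046,0.019],[0,0.046,0.019],[0,0.046,0.019],[0,0.046,0.019]],"roll":[0,0,0,0,0,0,0,0,0,0]}'
python3 -m creep '{"jaw":[0.3,0.3,0.3,0.3,0.3,0.3,0.3,0.3,0.3,0.3],"translation":[[0,0,0],[0,0,0],[0,0,0],[0,0,0],[0,0,0],[0,0,0],[0,0,0],[0,0,0],[0,0,0],[0,0,0]],"roll":[-0.1156,-0.1156,-0.1156,-0.1156,-0.1156,-0.1156,-0.1156,-0.1156,-0.1156,-0.1156]}'
python3 - <<'E'
from h import *
from plant import *
s=get_state(); plan(s,(.497,.332,.13),0.7)
for n in ("top","scene"):
    c=capture(n); cv2.imwrite(f"pics/{n}1.png",c["image"][:,:,::-1])
E
```

```text
time_s: 1.1
tcp_pos: [0.5197, -0.1737, 0.2265]
eef_rot: [106.9, 90.0, 131.3]
contact_force: [1.4, -1.6, 0.3]
gripper_width: 0.0309
time_s: 2.1
tcp_pos: [0.5012, 0.3236, 0.2264]
eef_rot: [-170.0, 90.0, -145.5]
contact_force: [1.7, 0.4, 0.8]
gripper_width: 0.0305
time_s: 3.1
tcp_pos: [0.5016, 0.3215, 0.2261]
eef_rot: [126.7, 90.0, -142.4]
contact_force: [0.6, 0.2, -0.8]
gripper_width: 0.0307
tcp [0.5016 0.3215 0.2261] j6 -50.5 jaw ang -179.04 tilt 0.05 d world [-0.0046  0.0105 -0.0961] shift in present axes [0.0961 0.0044 0.0107]
roll about tool x: 0.26 deg = 0.0045 rad shift in turned axes [0.0961 0.0044 0.0106]
```

View pics/scene1.png

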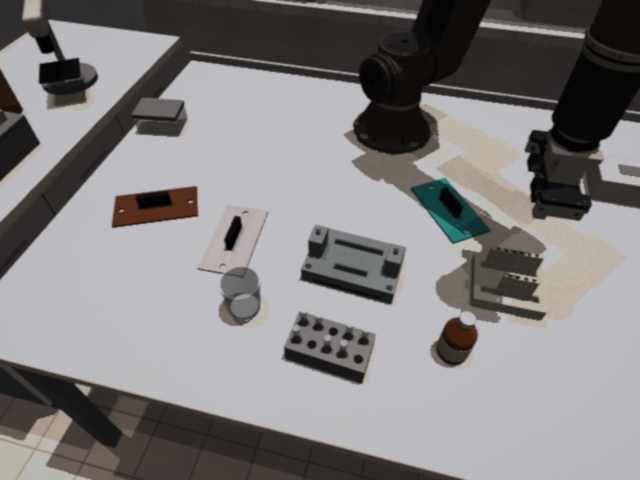

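View pics/top1.png

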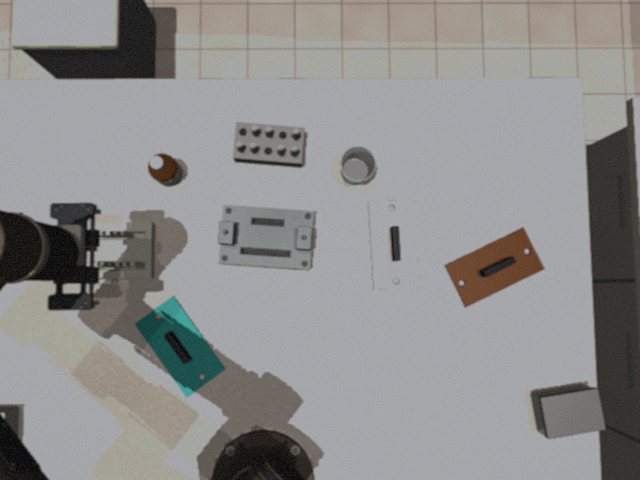

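The gripper is over the stand: its fingers show near (565,205) in the scene view and (90,255) in the top view. Everything else is where it was.

```bash
python3 -m creep '{"jaw":[0.3,0.3,0.3,0.3,0.3,0.3,0.3,0.3,0.3,0.3],"translation":[[0.0,0.0022,0.0055],[0,0.0022,0.0055],[0.03,0,0],[0.03,0,0],[0.03,0,0],[0.03,0,0],[0.02,0,0],[0.02,0,0],[0.01,0,0],[0.006,0,0]],"roll":[0.0045,0,0,0,0,0,0,0,0,0]}'
python3 -m creep '{"jaw":[0.3,0.45,0.6,0.7,0.8,0.9,1,1,1,1],"translation":[[0,0,0],[0,0,0],[0,0,0],[0,0,0],[0,0,0],[0,0,0],[0,0,0],[0,0,0],[0,0,0],[0,0,0]],"roll":[0,0,0,0,0,0,0,0,0,0]}' 20
python3 - <<'E'
from h import *
from plant import *
s=get_state(); plan(s,(.526,-.0068,.17),-4.4); print(s["gripper_width"],s["contact_force"])
E
```

```text
time_s: 4.2
tcp_pos: [0.4971, 0.3327, 0.0497]
eef_rot: [143.4, 89.9, -126.2]
contact_force: [-0.7, 0.2, 0.9]
gripper_width: 0.0306
time_s: 5.2
tcp_pos: [0.4975, 0.3327, 0.051]
eef_rot: [-53.7, 90.0, 36.8]
contact_force: [-1.4, 0.1, 5.5]
gripper_width: 0.0099
tcp [0.4975 0.3327 0.051 ] j6 -52.0 jaw ang -179.56 tilt 0.03 d world [ 0.0285 -0.3395  0.119 ] shift in present axes [-0.1191 -0.0259 -0.3397]
roll about tool x: 4.84 deg = 0.0845 rad shift in turned axes [-0.1191 -0.0545 -0.3363]
0.009945012981234127 [-1.42249782  0.06085933  5.52457564]
```

```bash
python3 -m creep '{"jaw":[1,1,1,1,1,1,1,1,1,1],"translation":[[-0.003,0,0],[-0.007,0,0],[-0.015,0,0],[-0.02,0,0],[-0.02,0,0],[-0.02,0,0],[-0.02,0,0],[-0.012,0,0],[-0.005,0,0],[0,0,0]],"roll":[0,0,0,0,0,0,0,0,0,0]}'
python3 -m creep '{"jaw":[1,1,1,1,1,1,1,1,1,1],"translation":[[0,-0.0026,-0.034],[0,-0.0026,-0.034],[0,-0.0026,-0.034],[0,-0.0026,-0.034],[0,-0.0026,-0.034],[0,-0.0026,-0.034],[0,-0.0026,-0.034],[0,-0.0026,-0.034],[0,-0.0026,-0.034],[0,-0.0026,-0.034]],"roll":[0,0,0,0,0,0,0,0,0,0]}'
python3 -m creep '{"jaw":[1,1,1,1,1,1,1,1,1,1],"translation":[[0,0,0],[0,0,0],[0,0,0],[0,0,0],[0,0,0],[0,0,0],[0,0,0],[0,0,0],[0,0,0],[0,0,0]],"roll":[0.0282,0.0282,0.0282,0,0,0,0,0,0,0]}'
python3 - <<'E'
from h import *
from plant import *
import pickle
s=get_state(); plan(s,(.526,-.0068,.17),-4.4); print(s["gripper_width"],s["contact_force"])
for n in ("top","scene"):
    c=capture(n);pickle.dump(c,open(n+"2.pkl","wb"))
    print(proj(c,s["tcp_pos"]))
    if n=="top": crop(c,170,330,170,290,5,"pics/top2.png")
    else: crop(c,280,420,160,310,4,"pics/scene2.png")
E
```

```text
time_s: 6.2
tcp_pos: [0.4974, 0.3327, 0.1729]
eef_rot: [-28.3, 90.0, 62.1]
contact_force: [-0.1, -0.6, -1.3]
gripper_width: 0.0095
time_s: 7.2
tcp_pos: [0.5252, -0.0087, 0.1714]
eef_rot: [100.5, 89.9, -169.1]
contact_force: [1.2, 0.8, -0.7]
gripper_width: 0.0102
time_s: 8.2
tcp_pos: [0.5259, -0.0072, 0.1726]
eef_rot: [-33.7, 90.0, 51.9]
contact_force: [-0.1, 0.7, 0.1]
gripper_width: 0.0098
tcp [ 0.5259 -0.0072  0.1726] j6 -25.0 jaw ang 175.59 tilt 0.00 d world [ 0.0001  0.0004 -0.0026] shift in present axes [ 0.0026 -0.      0.0004]
roll about tool x: -0.01 deg = -0.0002 rad shift in turned axes [ 0.0026 -0.      0.0004]
0.009806754482575678 [-0.14647459  0.67716912  0.05346518]
(np.float64(260.5542407213377), np.float64(248.30304555116058))
(np.float64(362.5536800982603), np.float64(206.5528885596797))
```

View pics/scene2.png

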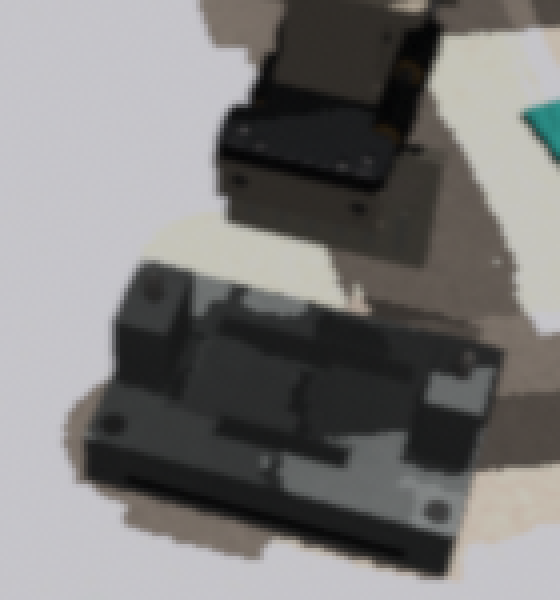

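View pics/top2.png

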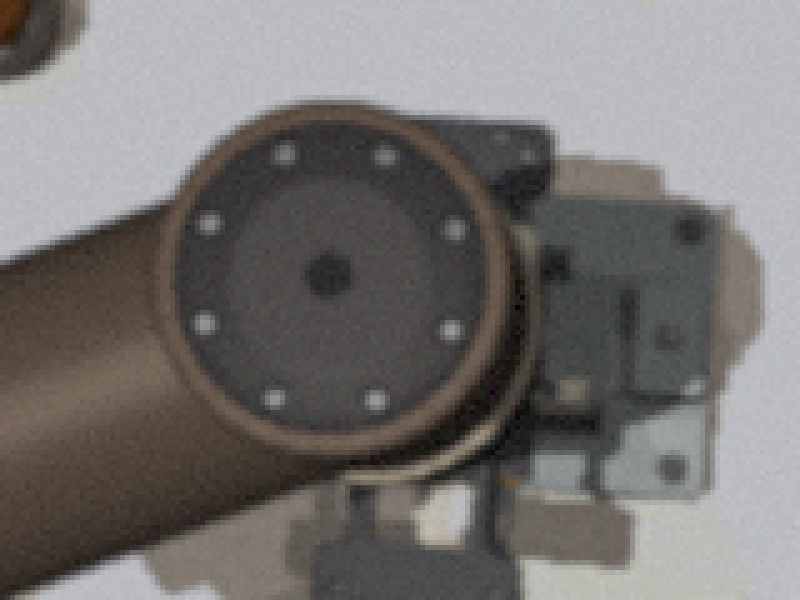

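```bash
python3 - <<'E'
from h import *
import pickle
S=pickle.load(open("scene2.pkl","rb"))
g=cv2.resize(S["image"][200:240,325:400,::-1],None,fx=10,fy=10,interpolation=cv2.INTER_CUBIC); g=cv2.convertScaleAbs(g,alpha=1.8); cv2.imwrite("pics/s2z.png",g)
for p in [(337.5,215.5),(386.25,226.5)]: print(onz(S,p[0]-.5,p[1]-.5,.1316))
th=np.radians(-4.4); t=np.array([.5259,-.0072])
for y in(-.055,.055): print(t+[np.cos(th)*.005-np.sin(th)*y,np.sin(th)*.005+np.cos(th)*y])
E
```

```text
[ 0.52424102 -0.06053473  0.1316    ]
[0.53011988 0.04708315 0.1316    ]
[ 0.52666572 -0.0624215 ]
[0.53510481 0.04725431]
```

View pics/s2z.png

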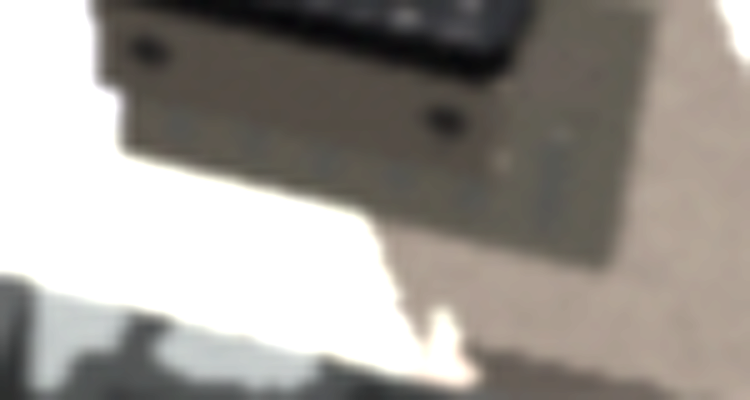

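The scene crop shows the wide cassette's foot corners at about (337,215) and (385,227), directly over the long slot. Relative to the slot, in the same camera, it is aligned to about 1 mm. Next I lower it to just above the mouth.

```bash
python3 -m creep '{"jaw":[1,1,1,1,1,1,1,1,1,1],"translation":[[0.01,-0.0005,0],[0.015,0,0],[0.015,0,0],[0.015,0,0],[0.012,0,0],[0.008,0,0],[0.005,0,0],[0.003,0,0],[0,0,0],[0,0,0]],"roll":[0,0,0,0,0,0,0,0,0,0]}'
python3 - <<'E'
from h import *
from plant import *
import pickle
s=get_state(); plan(s,(.5267,-.0068,.05),-4.4); print(s["contact_force"])
for n in ("top","scene"):
    c=capture(n);pickle.dump(c,open(n+"3.pkl","wb"))
    if n=="top": crop(c,170,330,170,290,5,"pics/top3.png")
    else:
        g=cv2.resize(c["image"][210:310,295:415,::-1],None,fx=6,fy=6,interpolation=cv2.INTER_CUBIC); cv2.imwrite("pics/scene3.png",cv2.convertScaleAbs(g,alpha=1.7))
E
```

```text
time_s: 9.3
tcp_pos: [0.5267, -0.0072, 0.09]
eef_rot: [-74.5, 90.0, 11.1]
contact_force: [0.3, -0.5, -0.9]
gripper_width: 0.0101
tcp [ 0.5267 -0.0072  0.09  ] j6 -25.0 jaw ang 175.59 tilt 0.04 d world [-0.      0.0004 -0.04  ] shift in present axes [0.04   0.0001 0.0004]
roll about tool x: -0.01 deg = -0.0002 rad shift in turned axes [0.04   0.0001 0.0004]
[ 0.32139443 -0.47416731 -0.90526229]
```

View pics/scene3.png

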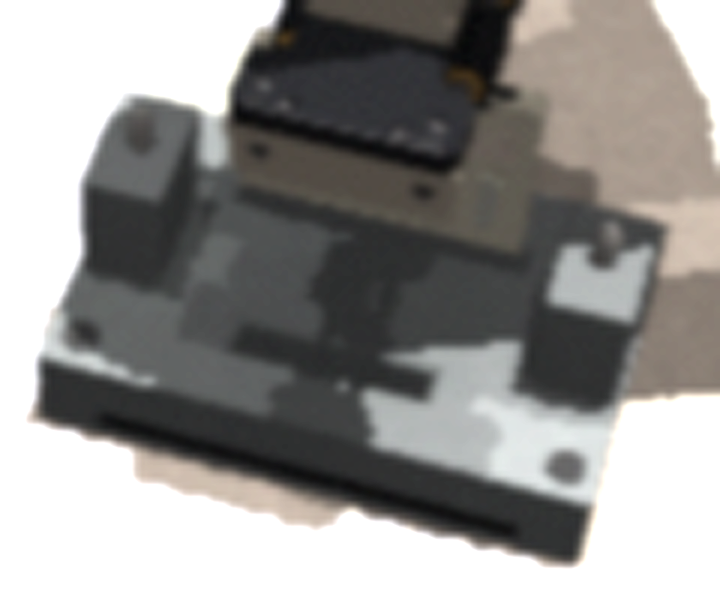

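```bash
python3 - <<'E'
from h import *
import pickle
S=pickle.load(open("scene3.pkl","rb"))
q=[onz(S,295+x/6-.5,210+y/6-.5,.049) for x,y in [(235,180),(525,250)]]
print(q, np.mean(q,0)-[.005,-.0004,0],"slot scene .5233 -.0065")
E
```

```text
[array([ 0.52470346, -0.06517873,  0.049     ]), array([0.53165715, 0.04865796, 0.049     ])] [ 0.52318031 -0.00786039  0.049     ] slot scene .5233 -.0065
```

The foot corners are at about (334,240) and (382.5,252), centred in x and about 1 mm low in y. I'll shift 1 mm in y and insert.

```bash
python3 -m creep '{"jaw":[1,1,1,1,1,1,1,1,1,1],"translation":[[0,0,0.001],[0.003,0,0],[0.003,0,0],[0.003,0,0],[0.003,0,0],[0.002,0,0],[0.002,0,0],[0,0,0],[0,0,0],[0,0,0]],"roll":[0,0,0,0,0,0,0,0,0,0]}'
python3 -c "from plant import *;s=get_state();print(s['tcp_pos'],s['contact_force'],s['moment'])"
```

```text
time_s: 10.4
tcp_pos: [0.5263, -0.0063, 0.0736]
eef_rot: [98.2, 90.0, -176.2]
contact_force: [-1.0, -0.7, 0.0]
gripper_width: 0.0102
[ 0.52633987 -0.00628572  0.07357791] [-0.98523949 -0.67939575  0.02143081] [0.05459253 0.39964429 0.03279183]
```

```bash
python3 -m creep '{"jaw":[1,1,1,1,1,1,1,1,1,1],"translation":[[0.004,0,0],[0.004,0,0],[0.004,0,0],[0.003,0,0],[0.003,0,0],[0.002,0,0],[0.0015,0,0],[0.001,0,0],[0,0,0],[0,0,0]],"roll":[0,0,0,0,0,0,0,0,0,0]}'
python3 -c "from plant import *;s=get_state();print(s['tcp_pos'],s['contact_force'],s['moment'])"
```

```text
time_s: 11.4
tcp_pos: [0.5263, -0.0063, 0.051]
eef_rot: [102.9, 90.0, -171.5]
contact_force: [-2.1, -0.0, 0.4]
gripper_width: 0.0099
[ 0.52632543 -0.00629684  0.05104837] [-2.10760478 -0.02046211  0.3963973 ] [0.04693208 0.96572186 0.03845524]
```

```bash
python3 -m creep '{"jaw":[1,1,1,1,1,1,1,1,1,1],"translation":[[0.0005,0,0],[0.0005,0,0],[0.0005,0,0],[0.0005,0,0],[0,0,0],[0,0,0],[0,0,0],[0,0,0],[0,0,0],[0,0,0]],"roll":[0,0,0,0,0,0,0,0,0,0]}'
python3 -c "from plant import *;s=get_state();print(s['tcp_pos'],s['contact_force'],s['moment'])"
```

```text
time_s: 12.4
tcp_pos: [0.5264, -0.0063, 0.051]
eef_rot: [-106.0, 90.0, -20.3]
contact_force: [-10.2, 1.5, 22.8]
gripper_width: 0.0096
[ 0.52635144 -0.00634011  0.05097359] [-10.17310352   1.49047012  22.75083575] [0.75281692 4.22520241 0.00950687]
```

It's bottomed at tcp z 0.051, with 23 N up. Release and lift.

```bash
python3 -m creep '{"jaw":[1,0.9,0.8,0.6,0.5,0.4,0.4,0.4,0.4,0.4],"translation":[[-0.001,0,0],[-0.001,0,0],[0,0,0],[0,0,0],[0,0,0],[0,0,0],[0,0,0],[-0.005,0,0],[-0.01,0,0],[-0.02,0,0]],"roll":[0,0,0,0,0,0,0,0,0,0]}'
python3 -m creep '{"jaw":[0.3,0.3,0.3,0.3,0.3,0.3,0.3,0.3,0.3,0.3],"translation":[[-0.03,0,0],[-0.03,0,0],[-0.03,0,0],[0,0,0.04],[0,0,0.04],[0,0,0.04],[0,0,0.04],[0,0,0.04],[0,0,0.04],[0,0,0.04]],"roll":[0,0,0,0,0,0,0,0,0,0]}'
python3 - <<'E'
from h import *
from plant import *
import pickle
s=get_state(); plan(s,(.567,.338,.17),0.5); print(s["contact_force"])
for n in ("top","scene"):
    c=capture(n);pickle.dump(c,open(n+"4.pkl","wb"))
    if n=="top": crop(c,170,330,170,290,5,"pics/top4.png")
    else:
        g=cv2.resize(c["image"][210:310,295:415,::-1],None,fx=6,fy=6,interpolation=cv2.INTER_CUBIC); cv2.imwrite("pics/scene4.png",cv2.convertScaleAbs(g,alpha=1.3))
E
```

```text
time_s: 13.4
tcp_pos: [0.5257, -0.0065, 0.086]
eef_rot: [111.4, 89.9, -163.0]
contact_force: [0.6, -1.0, 0.5]
gripper_width: 0.0262
time_s: 14.4
tcp_pos: [0.548, 0.2746, 0.1773]
eef_rot: [-48.5, 89.9, 37.1]
contact_force: [0.7, -0.5, -0.8]
gripper_width: 0.0307
tcp [0.548  0.2746 0.1773] j6 -49.3 jaw ang 175.59 tilt 0.07 d world [ 0.019   0.0634 -0.0073] shift in present axes [ 0.0074 -0.014   0.0647]
roll about tool x: -4.91 deg = -0.0856 rad shift in turned axes [ 0.0074 -0.0195  0.0632]
[ 0.73875325 -0.54494833 -0.7513115 ]
```

View pics/scene4.png

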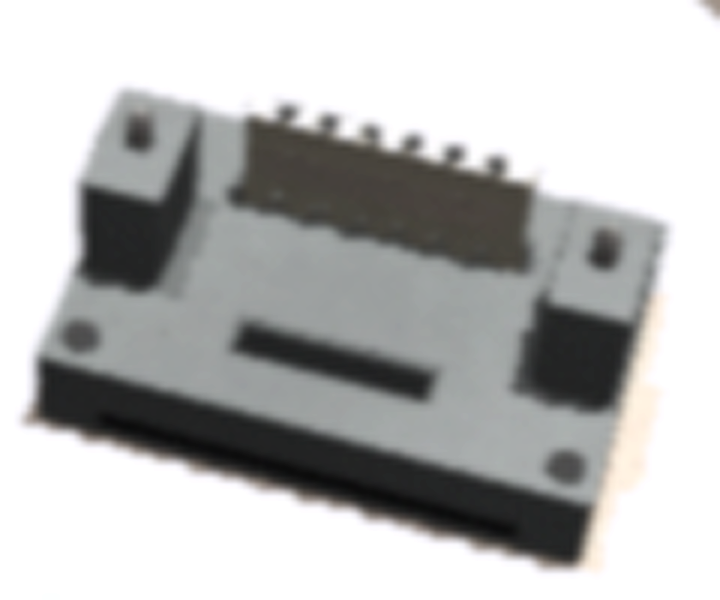

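The wide cassette is home in the long slot at crop (390,190), with its top just below the post tops. Next, the narrow one.

```bash
python3 -m creep '{"jaw":[0.3,0.3,0.3,0.3,0.3,0.3,0.3,0.3,0.3,0.3],"translation":[[0,0,0],[0,-0.01,0.0314],[0,-0.009,0.032],[0.02,0,0],[0.03,0,0],[0.03,0,0],[0.02,0,0],[0.015,0,0],[0.008,0,0],[0.004,0,0]],"roll":[-0.0856,0,0,0,0,0,0,0,0,0]}'
python3 -m creep '{"jaw":[0.3,0.45,0.6,0.7,0.8,0.9,1,1,1,1],"translation":[[0,0,0],[0,0,0],[0,0,0],[0,0,0],[0,0,0],[0,0,0],[0,0,0],[0,0,0],[0,0,0],[0,0,0]],"roll":[0,0,0,0,0,0,0,0,0,0]}' 20
python3 -m creep '{"jaw":[1,1,1,1,1,1,1,1,1,1],"translation":[[-0.003,0,0],[-0.007,0,0],[-0.015,0,0],[-0.02,0,0],[-0.02,0,0],[-0.02,0,0],[-0.02,0,0],[-0.012,0,0],[-0.005,0,0],[0,0,0]],"roll":[0,0,0,0,0,0,0,0,0,0]}'
python3 - <<'E'
from h import *
from plant import *
s=get_state(); plan(s,(.5962,-.0118,.17),-4.4); print(s["gripper_width"],s["contact_force"])
E
```

```text
time_s: 15.5
tcp_pos: [0.5667, 0.3364, 0.0491]
eef_rot: [-117.1, 90.0, -26.6]
contact_force: [0.5, -0.5, 0.5]
gripper_width: 0.0309
time_s: 16.5
tcp_pos: [0.5666, 0.3366, 0.0494]
eef_rot: [-56.7, 90.0, 33.8]
contact_force: [-1.4, -0.2, 4.9]
gripper_width: 0.0101
time_s: 17.5
tcp_pos: [0.5666, 0.3366, 0.1718]
eef_rot: [-38.3, 89.9, 52.1]
contact_force: [0.8, 0.4, -0.7]
gripper_width: 0.0102
tcp [0.5666 0.3366 0.1718] j6 -47.1 jaw ang -179.52 tilt 0.07 d world [ 0.0296 -0.3484 -0.0018] shift in present axes [ 0.0015 -0.0266 -0.3487]
roll about tool x: 4.88 deg = 0.0852 rad shift in turned axes [ 0.0015 -0.0562 -0.3451]
0.01018478415115788 [ 0.81991022  0.3721982  -0.65954403]
```

```bash
python3 -m creep '{"jaw":[1,1,1,1,1,1,1,1,1,1],"translation":[[0,-0.0026,-0.0349],[0,-0.0027,-0.0349],[0,-0.0027,-0.0349],[0,-0.0027,-0.0349],[0,-0.0027,-0.0349],[0,-0.0027,-0.0349],[0,-0.0027,-0.0349],[0,-0.0026,-0.0349],[0,-0.0026,-0.0349],[0,-0.0026,-0.0349]],"roll":[0,0,0,0,0,0,0,0,0,0]}'
python3 -m creep '{"jaw":[1,1,1,1,1,1,1,1,1,1],"translation":[[0,0,0],[0,0,0],[0.02,0,0],[0.02,0,0],[0.02,0,0],[0.014,0,0],[0.007,0,0],[0.002,0,0],[0,0,0],[0,0,0]],"roll":[0.0426,0.0426,0,0,0,0,0,0,0,0]}'
python3 - <<'E'
from h import *
from plant import *
import pickle
s=get_state(); plan(s,(.5962,-.0118,.05),-4.4); print(s["contact_force"])
for n in ("top","scene"):
    c=capture(n);pickle.dump(c,open(n+"5.pkl","wb"))
    if n=="top": crop(c,170,330,170,290,5,"pics/top5.png")
    else:
        g=cv2.resize(c["image"][210:310,295:415,::-1],None,fx=6,fy=6,interpolation=cv2.INTER_CUBIC); cv2.imwrite("pics/scene5.png",cv2.convertScaleAbs(g,alpha=1.7))
E
```

```text
time_s: 18.5
tcp_pos: [0.5954, -0.0138, 0.1699]
eef_rot: [98.3, 89.9, -171.2]
contact_force: [0.9, 0.6, -0.5]
gripper_width: 0.0102
time_s: 19.5
tcp_pos: [0.5965, -0.0122, 0.0887]
eef_rot: [-76.2, 89.9, 9.4]
contact_force: [0.2, -0.3, 0.2]
gripper_width: 0.0098
tcp [ 0.5965 -0.0122  0.0887] j6 -22.0 jaw ang 175.61 tilt 0.05 d world [-0.0003  0.0004 -0.0387] shift in present axes [0.0387 0.0004 0.0004]
roll about tool x: 0.01 deg = 0.0002 rad shift in turned axes [0.0387 0.0004 0.0004]
[ 0.24381704 -0.34656205  0.15897151]
```

View pics/scene5.png

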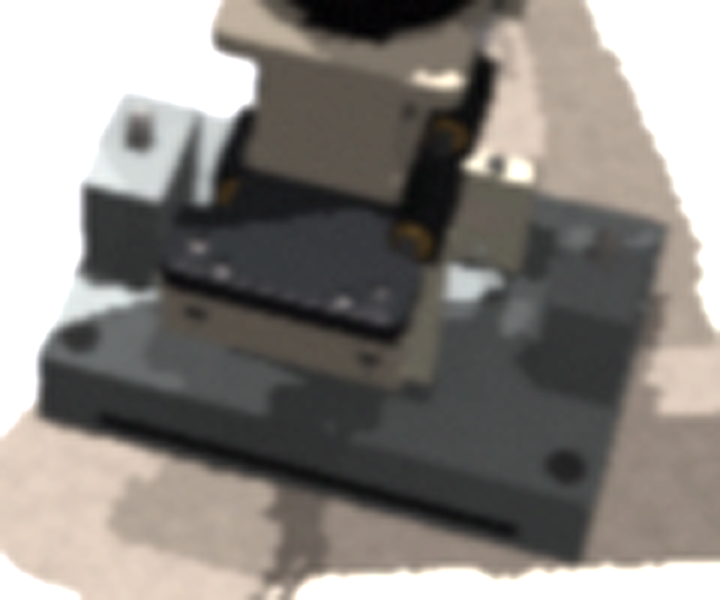

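```bash
python3 - <<'E'
from h import *
import pickle
S=pickle.load(open("scene5.pkl","rb"))
q=onz(S,295+433/6-.5,210+384/6-.5,.0493)
th=np.radians(-4.4);R=np.array([[np.cos(th),-np.sin(th)],[np.sin(th),np.cos(th)]])
print(q, "centre",q[:2]-R@[.005,.035],"slot scene .594 -.0115")
E
```

```text
[0.60220804 0.02582261 0.0493    ] centre [ 0.59453761 -0.00869064] slot scene .594 -.0115
```

```bash
python3 - <<'E'
from h import *
import pickle
S=pickle.load(open("scene5.pkl","rb"));S4=pickle.load(open("scene4.pkl","rb"))
a=[cv2.resize(c["image"][255:285,345:380,::-1],None,fx=11,fy=11,interpolation=cv2.INTER_NEAREST) for c in(S,S4)]
cv2.imwrite("pics/z5.png",cv2.convertScaleAbs(np.hstack(a),alpha=1.6))
E
```

```text
(no output)
```

View pics/z5.png

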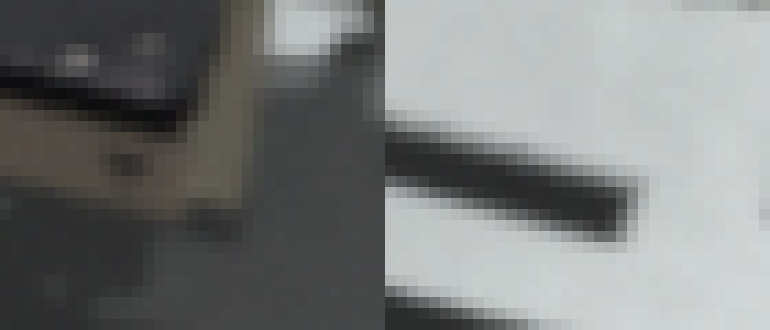

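In the close crop the narrow foot's corner is at (367,273.6) and the slot's end corner at about (366.6,276.6). I'll shift about −2 mm in y and −0.6 mm in x before entering.

```bash
python3 -m creep '{"jaw":[1,1,1,1,1,1,1,1,1,1],"translation":[[0,0.0006,-0.002],[0,0,0],[0.003,0,0],[0.003,0,0],[0.003,0,0],[0.003,0,0],[0.002,0,0],[0.001,0,0],[0,0,0],[0,0,0]],"roll":[0,0,0,0,0,0,0,0,0,0]}'
python3 - <<'E'
from h import *
from plant import *
s=get_state(); print(s['tcp_pos'],s['contact_force'],s['moment'])
c=capture("scene")
g=cv2.resize(c["image"][220:300,320:400,::-1],None,fx=7,fy=7,interpolation=cv2.INTER_CUBIC); cv2.imwrite("pics/scene6.png",cv2.convertScaleAbs(g,alpha=1.7))
E
```

```text
time_s: 20.6
tcp_pos: [0.5954, -0.0142, 0.0731]
eef_rot: [-76.5, 90.0, 9.1]
contact_force: [-0.2, -0.7, -0.5]
gripper_width: 0.0098
[ 0.595401   -0.01422605  0.07310196] [-0.19417673 -0.70450278 -0.53687301] [ 0.05142479  0.05613181 -0.00737168]
```

View pics/scene6.png

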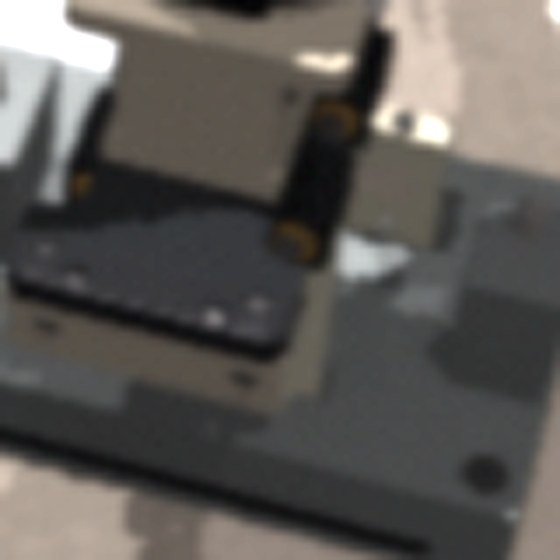

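It has entered the short slot with no force. Continue to the bottom.

```bash
python3 -m creep '{"jaw":[1,1,1,1,1,1,1,1,1,1],"translation":[[0.004,0,0],[0.004,0,0],[0.004,0,0],[0.004,0,0],[0.003,0,0],[0.002,0,0],[0.0015,0,0],[0.001,0,0],[0.0005,0,0],[0.0005,0,0]],"roll":[0,0,0,0,0,0,0,0,0,0]}'
python3 -c "from plant import *;s=get_state();print(s['tcp_pos'],s['contact_force'],s['moment'])"
```

```text
time_s: 21.65
tcp_pos: [0.5955, -0.0143, 0.0494]
eef_rot: [-104.7, 90.0, -19.0]
contact_force: [-4.6, 1.0, 9.9]
gripper_width: 0.0102
[ 0.59548074 -0.01425284  0.04939163] [-4.5694232   1.01713675  9.88252233] [ 0.37880265  1.63667281 -0.02015617]
```

```bash
python3 -m creep '{"jaw":[1,0.9,0.8,0.6,0.5,0.4,0.4,0.4,0.4,0.4],"translation":[[-0.0005,0,0],[0,0,0],[0,0,0],[0,0,0],[0,0,0],[0,0,0],[0,0,0],[-0.005,0,0],[-0.01,0,0],[-0.02,0,0]],"roll":[0,0,0,0,0,0,0,0,0,0]}'
python3 -m creep '{"jaw":[0.1,0.1,0.1,0.1,0.1,0.1,0.1,0.1,0.1,0.1],"translation":[[-0.03,0,0],[-0.03,0,0],[-0.03,0,0],[0,0,-0.04],[0,0,-0.04],[0,0,-0.04],[0,0,-0.04],[0,0,-0.04],[0,0,-0.04],[0,0,-0.04]],"roll":[0,0,0,0,0,0,0,0,0,0]}'
python3 - <<'E'
from h import *
from plant import *
import pickle
s=get_state(); plan(s,(.5455,-.309,.17),92.6); print(s["contact_force"])
for n in ("top","scene"):
    c=capture(n);pickle.dump(c,open(n+"7.pkl","wb"))
    cv2.imwrite(f"pics/{n}7f.png",c["image"][:,:,::-1])
    if n=="scene":
        g=cv2.resize(c["image"][210:310,295:415,::-1],None,fx=6,fy=6,interpolation=cv2.INTER_CUBIC); cv2.imwrite("pics/scene7.png",cv2.convertScaleAbs(g,alpha=1.3))
E
```

```text
time_s: 22.65
tcp_pos: [0.5945, -0.0144, 0.0838]
eef_rot: [106.9, 89.9, -167.6]
contact_force: [0.3, 0.4, 0.1]
gripper_width: 0.0257
time_s: 23.65
tcp_pos: [0.5737, -0.2951, 0.1753]
eef_rot: [-102.1, 89.9, -16.5]
contact_force: [-0.5, 0.6, 0.0]
gripper_width: 0.0393
tcp [ 0.5737 -0.2951  0.1753] j6 5.5 jaw ang 175.62 tilt 0.07 d world [-0.0282 -0.0139 -0.0053] shift in present axes [ 0.0053  0.027  -0.016 ]
roll about tool x: 83.02 deg = 1.4489 rad shift in turned axes [ 0.0053 -0.0126 -0.0288]
[-0.46104986  0.5689815   0.0284612 ]
```

View pics/scene7.png

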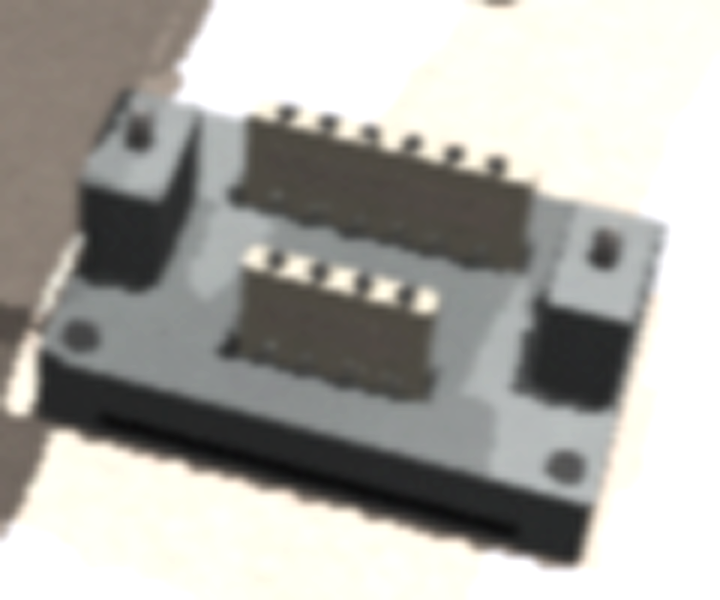

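View pics/scene7f.png

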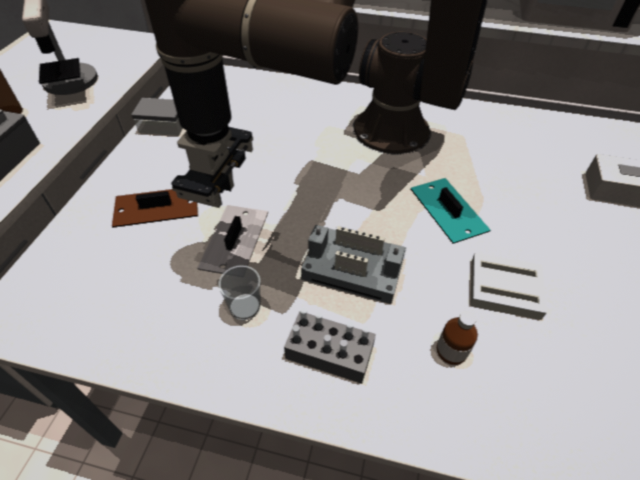

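View pics/top7f.png

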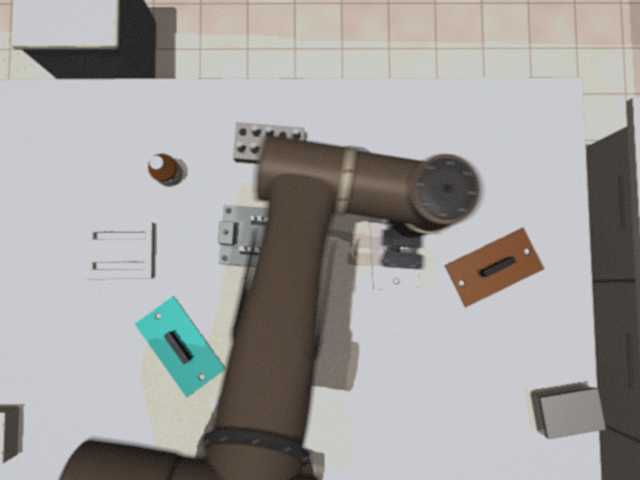

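Both cassettes are home (crop (390,190) and (340,320)). The stand is empty and the bystanders haven't moved. Now turn over the aluminium cover's rib.

```bash
python3 -m creep '{"jaw":[0.1,0.1,0.1,0.1,0.1,0.1,0.1,0.1,0.1,0.1],"translation":[[0,0,0],[0,0,0],[0,0,0],[0,0,0],[0,0,0],[0,0,0],[0,0,0],[0,0,0],[0,0,0],[0,0,0]],"roll":[0.1449,0.1449,0.1449,0.1449,0.1449,0.1449,0.1449,0.1449,0.1449,0.1448]}'
python3 -m creep '{"jaw":[0.1,0.1,0.1,0.1,0.1,0.1,0.1,0.1,0.1,0.1],"translation":[[0,-0.0063,-0.0144],[0,-0.0063,-0.0144],[0.015,0,0],[0.02,0,0],[0.02,0,0],[0.015,0,0],[0.005,0,0],[0,0,0],[0,0,0],[0,0,0]],"roll":[0,0,0,0,0,0,0,0,0,0]}'
python3 - <<'E'
from h import *
from plant import *
import pickle
s=get_state(); plan(s,(.5455,-.309,.011),92.6); print(s["contact_force"])
c=capture("scene");pickle.dump(c,open("scene8.pkl","wb"))
g=cv2.resize(c["image"][190:290,190:290,::-1],None,fx=6,fy=6,interpolation=cv2.INTER_CUBIC); cv2.imwrite("pics/scene8.png",cv2.convertScaleAbs(g,alpha=1.4))
E
```

```text
time_s: 24.75
tcp_pos: [0.574, -0.2931, 0.1751]
eef_rot: [-13.6, 90.0, -11.3]
contact_force: [0.2, -1.4, 0.4]
gripper_width: 0.0396
time_s: 25.75
tcp_pos: [0.5461, -0.3076, 0.1002]
eef_rot: [-20.8, 89.9, -18.2]
contact_force: [0.5, -1.0, -0.1]
gripper_width: 0.039
tcp [ 0.5461 -0.3076  0.1002] j6 -75.8 jaw ang 92.62 tilt 0.10 d world [-0.0006 -0.0014 -0.0892] shift in present axes [ 0.0892 -0.0013 -0.0008]
roll about tool x: 0.02 deg = 0.0004 rad shift in turned axes [ 0.0892 -0.0013 -0.0008]
[ 0.48746062 -1.03628671 -0.14386585]
```

View pics/scene8.png

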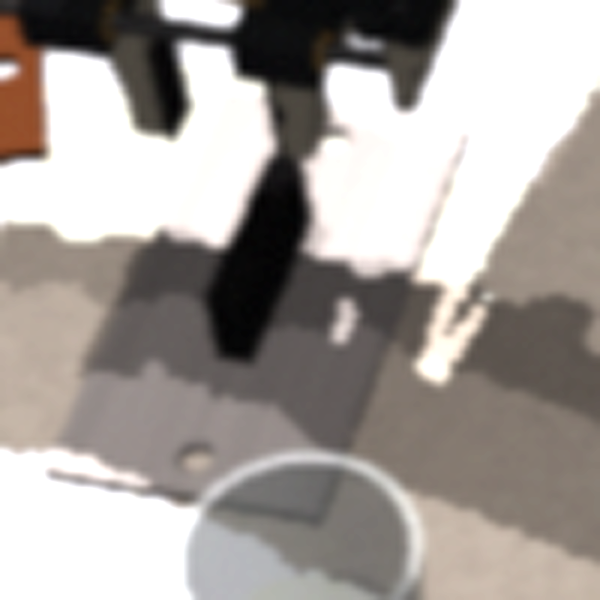

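```bash
python3 - <<'E'
from h import *
from plant import *
import pickle
c=pickle.load(open("scene8.pkl","rb")); s=get_state();M=toolR(s)
for n,p in (("tcp",s["tcp_pos"]),("f+",s["tcp_pos"]+M[:,1]*.0195),("f-",s["tcp_pos"]-M[:,1]*.0195),("ribtop",(.545,-.309,.044))):
    u=proj(c,p); print(n,(u[0]-190)*6,(u[1]-190)*6)
E
```

```text
tcp 230.16605813974797 131.0352701053364
f+ 279.5336955618959 138.60248981115512
f- 181.0149181928332 123.50123578262219
ribtop 248.27050170550848 227.48363856906644
```

The rib at crop (262,255) lies between the finger tips at (181,125) and (280,140). Descend and grip.

```bash
python3 -m creep '{"jaw":[0.1,0.1,0.1,0.1,0.1,0.1,0.1,0.1,0.1,0.1],"translation":[[0.01,-0.0013,-0.0008],[0.015,0,0],[0.015,0,0],[0.015,0,0],[0.012,0,0],[0.01,0,0],[0.006,0,0],[0.004,0,0],[0.002,0,0],[0,0,0]],"roll":[0,0,0,0,0,0,0,0,0,0]}'
python3 -m creep '{"jaw":[0.2,0.3,0.4,0.5,0.6,0.7,0.8,1,1,1],"translation":[[0,0,0],[0,0,0],[0,0,0],[0,0,0],[0,0,0],[0,0,0],[0,0,0],[0,0,0],[0,0,0],[0,0,0]],"roll":[0,0,0,0,0,0,0,0,0,0]}' 45
python3 - <<'E'
from h import *
from plant import *
s=get_state(); plan(s,(.5455,-.309,.16),92.6); print(s["contact_force"],s["gripper_width"])
E
```

```text
time_s: 26.8
tcp_pos: [0.5451, -0.3087, 0.0102]
eef_rot: [-19.4, 90.0, -16.8]
contact_force: [-0.6, -0.1, 0.2]
gripper_width: 0.0397
time_s: 27.8
tcp_pos: [0.545, -0.3087, 0.0101]
eef_rot: [-51.3, 90.0, -48.7]
contact_force: [0.5, -0.4, 1.4]
gripper_width: 0.016
tcp [ 0.545  -0.3087  0.0101] j6 -75.7 jaw ang 92.59 tilt 0.01 d world [ 0.0005 -0.0003  0.1499] shift in present axes [-0.1499 -0.0004  0.0005]
roll about tool x: -0.01 deg = -0.0001 rad shift in turned axes [-0.1499 -0.0004  0.0005]
[ 0.50032604 -0.41498808  1.43981701] 0.016002224971135907
```

```bash
python3 -m creep '{"jaw":[1,1,1,1,1,1,1,1,1,1],"translation":[[-0.003,0,0],[-0.007,0,0],[-0.015,0,0],[-0.02,0,0],[-0.025,0,0],[-0.025,0,0],[-0.025,0,0],[-0.02,0,0],[-0.015,0,0],[-0.005,0,0]],"roll":[0,0,0,0,0,0,0,0,0,0]}'
python3 -m creep '{"jaw":[1,1,1,1,1,1,1,1,1,1],"translation":[[0,0,0],[0,0,0],[0,0,0],[0,0,0],[0,0,0],[0,0,0],[0,0,0],[0,0,0],[0,0,0],[0,0,0]],"roll":[-0.06,-0.12,-0.149,-0.149,-0.149,-0.149,-0.149,-0.149,-0.149,-0.149]}'
python3 - <<'E'
from h import *
from plant import *
s=get_state(); plan(s,(.5608,-.0100,.17),-4.4); print(s["contact_force"],s["gripper_width"])
E
```

```text
time_s: 28.8
tcp_pos: [0.5455, -0.3088, 0.1722]
eef_rot: [-17.0, 89.8, -14.4]
contact_force: [0.2, 0.2, -2.7]
gripper_width: 0.0155
time_s: 29.8
tcp_pos: [0.5443, -0.3083, 0.1691]
eef_rot: [71.5, 89.9, 153.0]
contact_force: [0.1, 0.0, -4.6]
gripper_width: 0.0157
tcp [ 0.5443 -0.3083  0.1691] j6 3.2 jaw ang 171.54 tilt 0.10 d world [0.0165 0.2983 0.0009] shift in present axes [-0.0007  0.0275  0.2975]
roll about tool x: -4.06 deg = -0.0709 rad shift in turned axes [-0.0007  0.0064  0.2987]
[ 1.45578311e-01  1.59394776e-03 -4.64047047e+00] 0.01573179956284028
```

```bash
python3 -m creep '{"jaw":[1,1,1,1,1,1,1,1,1,1],"translation":[[0,0,0],[0,0.0008,0.02],[0,0.0007,0.035],[0,0.0007,0.04],[0,0.0007,0.045],[0,0.0007,0.045],[0,0.0007,0.045],[0,0.0007,0.035],[0,0.0007,0.023],[0,0.0007,0.0107]],"roll":[-0.0709,0,0,0,0,0,0,0,0,0]}'
python3 -m creep '{"jaw":[1,1,1,1,1,1,1,1,1,1],"translation":[[0,0,0],[0,0,0],[0,0,0],[0,0,0],[0,0,0],[0,0,0],[0,0,0],[0,0,0],[0,0,0],[0,0,0]],"roll":[0,0,0,0,0,0,0,0,0,0]}'
python3 - <<'E'
from h import *
from plant import *
import pickle
s=get_state(); plan(s,(.5608,-.0100,.17),-4.4); print(s["contact_force"],s["gripper_width"])
for n in ("top","scene"):
    c=capture(n);pickle.dump(c,open(n+"9.pkl","wb"))
    if n=="top": crop(c,170,330,170,290,5,"pics/top9.png")
    else: crop(c,280,420,160,310,4,"pics/scene9.png")
E
```

```text
time_s: 30.8
tcp_pos: [0.5628, -0.0084, 0.1695]
eef_rot: [82.8, 89.9, 168.1]
contact_force: [-0.2, 0.5, -3.5]
gripper_width: 0.0157
time_s: 31.8
tcp_pos: [0.5632, -0.0104, 0.1701]
eef_rot: [147.5, 90.0, -127.3]
contact_force: [-0.4, 1.1, -3.4]
gripper_width: 0.0157
tcp [ 0.5632 -0.0104  0.1701] j6 -23.6 jaw ang 175.27 tilt 0.00 d world [-0.0024  0.0004 -0.0001] shift in present axes [0.0001 0.0024 0.0002]
roll about tool x: -0.33 deg = -0.0058 rad shift in turned axes [0.0001 0.0024 0.0002]
[-0.38307035  1.05680054 -3.36522946] 0.015702410165654008
```

View pics/scene9.png

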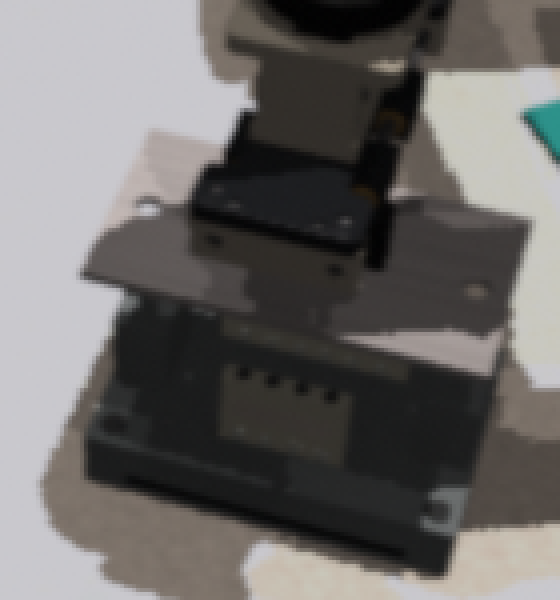

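View pics/top9.png

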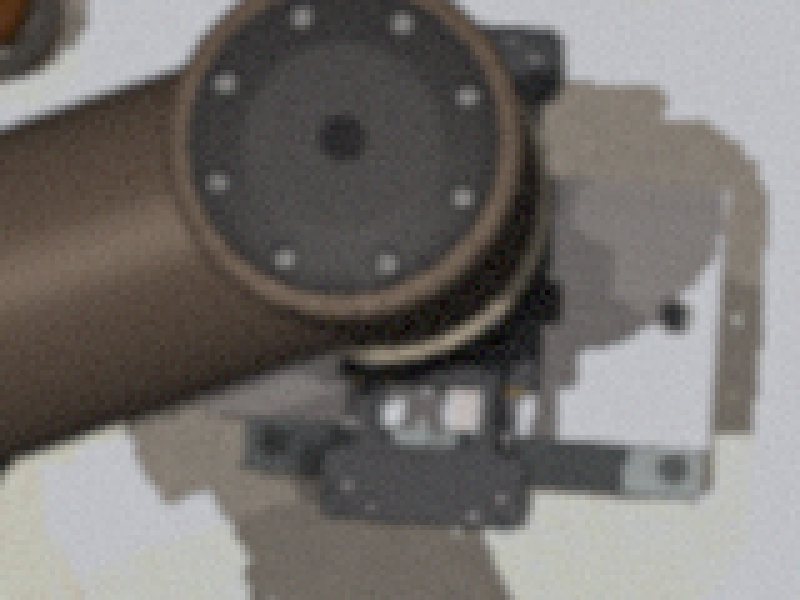

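```bash
python3 - <<'E'
from h import *
import pickle
S=pickle.load(open("scene9.pkl","rb"));T=pickle.load(open("top9.pkl","rb"))
S0=pickle.load(open("scene7.pkl","rb"));T0=pickle.load(open("top0.pkl","rb"))
for n,c,s,x0,y0 in (("s",S,8,305,195),("s2",S,8,385,220)):
    cv2.imwrite(f"pics/z9{n}.png",cv2.convertScaleAbs(cv2.resize(c["image"][y0:y0+30,x0:x0+30,::-1],None,fx=12,fy=12,interpolation=cv2.INTER_NEAREST),alpha=1.5))
a=cv2.hconcat([cv2.imread("pics/z9s.png"),cv2.imread("pics/z9s2.png")]);
b=[cv2.convertScaleAbs(cv2.resize(c["image"][v:v+30,u:u+30,::-1],None,fx=12,fy=12,interpolation=cv2.INTER_NEAREST),alpha=1.5) for c,u,v in((S0,303,215),(S0,382,235))]
cv2.imwrite("pics/z9.png",cv2.vconcat([a[:290],cv2.hconcat(b)[:290]]))
E
```

```text
(no output)
```

View pics/z9.png

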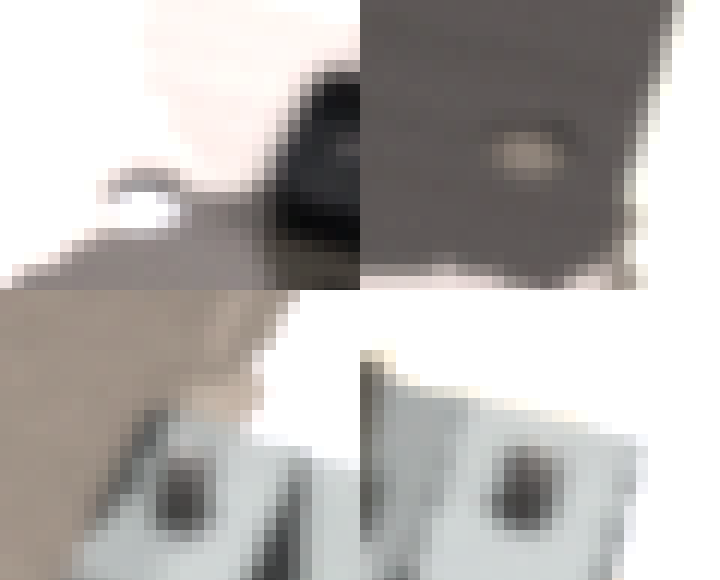

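```bash
python3 - <<'E'
from h import *
import pickle
np.set_printoptions(precision=4,suppress=True)
S=pickle.load(open("scene9.pkl","rb"));T=pickle.load(open("top9.pkl","rb"))
h=np.array([onz(S,u-.5,v-.5,.166) for u,v in((317.1,211.7),(399.25,232.7))]); p=np.array([onz(S,u-.5,v-.5,.101) for u,v in((318.4,231.9),(396.2,251.7))])
for n,a in(("holes",h),("pins",p)):
    d=a[1]-a[0]; print(n,a[:,:2],"mid",a.mean(0)[:2],"len",np.linalg.norm(d),"yaw",np.degrees(np.arctan2(-d[0],d[1])))
print("top hole", onz(T,170+675/5-.5,170+317/5-.5,.164),"top pin",(.5544,-.0966))
E
```

```text
holes [[ 0.5565 -0.0982]
 [ 0.5725  0.0755]] mid [ 0.5645 -0.0114] len 0.1744080567982981 yaw -5.257887019941697
pins [[ 0.5543 -0.0956]
 [ 0.568   0.0776]] mid [ 0.5612 -0.009 ] len 0.17377207182951065 yaw -4.53158829102767
top hole [ 0.5583 -0.0986  0.164 ] top pin (0.5544, -0.0966)
```

The same-camera comparison says to shift the cover by about (−3.2, +2.2) mm and turn it +0.5°. The top view's one visible hole agrees. Apply this and lower to just above the pin tips.

```bash
python3 -m creep '{"jaw":[1,1,1,1,1,1,1,1,1,1],"translation":[[0,0.0034,0.0019],[0.005,0,0],[0.01,0,0],[0.012,0,0],[0.01,0,0],[0.005,0,0],[0.002,0,0],[0,0,0],[0,0,0],[0,0,0]],"roll":[-0.01,0,0,0,0,0,0,0,0,0]}'
python3 - <<'E'
from h import *
from plant import *
import pickle
s=get_state(); plan(s,(.5608,-.0100,.17),-4.4); print(s["contact_force"],s["gripper_width"])
S=capture("scene");T=capture("top");pickle.dump(T,open("top10.pkl","wb"));pickle.dump(S,open("scene10.pkl","wb"))
b=[cv2.convertScaleAbs(cv2.resize(c["image"][v:v+30,u:u+30,::-1],None,fx=12,fy=12,interpolation=cv2.INTER_NEAREST),alpha=1.5) for c,u,v in((S,303,212),(S,382,232))]
cv2.imwrite("pics/z10.png",cv2.hconcat(b))
crop(T,280,330,200,270,8,"pics/z10t.png");crop(S,280,420,160,310,4,"pics/scene10.png")
E
```

```text
time_s: 32.9
tcp_pos: [0.5603, -0.0082, 0.1265]
eef_rot: [-71.8, 89.9, 14.1]
contact_force: [0.8, -0.4, -2.9]
gripper_width: 0.016
tcp [ 0.5603 -0.0082  0.1265] j6 -23.3 jaw ang 175.84 tilt 0.05 d world [ 0.0005 -0.0018  0.0435] shift in present axes [-0.0435 -0.0006 -0.0018]
roll about tool x: 0.24 deg = 0.0041 rad shift in turned axes [-0.0435 -0.0006 -0.0018]
[ 0.8357906  -0.4439988  -2.91392462] 0.015963152465105435
```

View pics/z10.png

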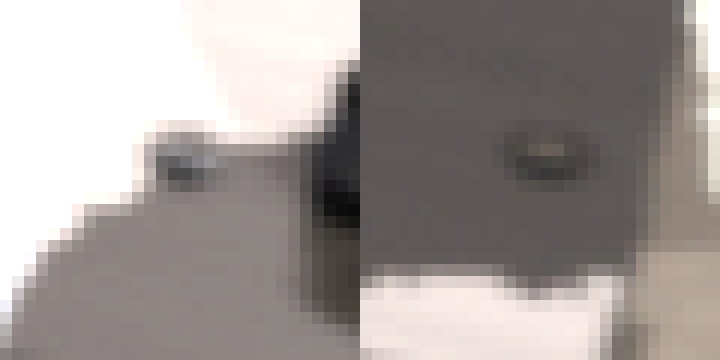

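View pics/z10t.png

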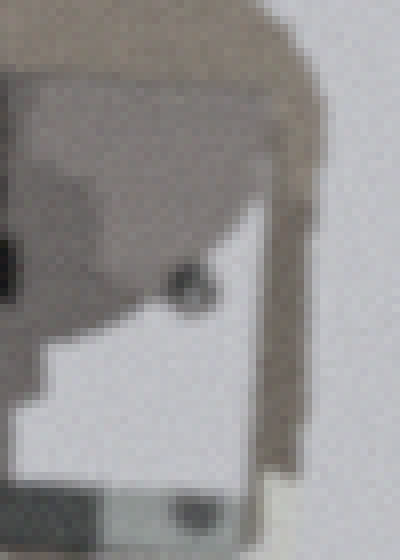

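View pics/scene10.png

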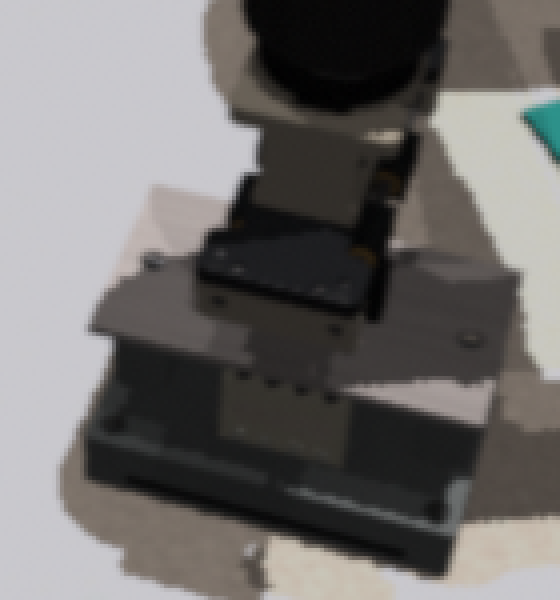

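```bash
python3 - <<'E'
from h import *
import pickle
np.set_printoptions(precision=4,suppress=True)
S=pickle.load(open("scene10.pkl","rb"));T=pickle.load(open("top10.pkl","rb"))
h=np.array([onz(S,u-.5,v-.5,.1224) for u,v in((318.4,225.6),(398.0,245.3))]); p=np.array([[ 0.5543,-0.0956],[ 0.568,0.0776]])
d=h[1]-h[0];print(h[:,:2],p-h[:,:2],"yaw",np.degrees(np.arctan2(-d[0],d[1])))
print("top",np.array([.5544,-.0966])-onz(T,280+190/8-.5,200+288/8-.5,.121)[:2])
E
```

```text
[[ 0.5552 -0.0955]
 [ 0.5681  0.0784]] [[-0.0009 -0.0001]
 [-0.0001 -0.0008]] yaw -4.24235537189205
top [-0.0023 -0.0008]
```

Scene says the holes are within 1 mm of the pins, and the top view says about 2 mm in x. I'll nudge −0.8 mm in x and −0.4 mm in y and go down over the tips.

```bash
python3 -m creep '{"jaw":[1,1,1,1,1,1,1,1,1,1],"translation":[[0,0.0008,-0.0004],[0.003,0,0],[0.003,0,0],[0.003,0,0],[0.003,0,0],[0.002,0,0],[0,0,0],[0,0,0],[0,0,0],[0,0,0]],"roll":[0,0,0,0,0,0,0,0,0,0]}'
python3 - <<'E'
from h import *
from plant import *
import pickle
s=get_state(); print(s["tcp_pos"],s["contact_force"],s["moment"])
S=capture("scene");T=capture("top")
b=[cv2.convertScaleAbs(cv2.resize(c["image"][v:v+30,u:u+30,::-1],None,fx=12,fy=12,interpolation=cv2.INTER_NEAREST),alpha=1.5) for c,u,v in((S,303,212),(S,382,232))]
cv2.imwrite("pics/z11.png",cv2.hconcat(b+[cv2.convertScaleAbs(cv2.resize(T["image"][222:252,288:294+12+10,::-1][:, :6],None,fx=12,fy=12))][:0]))
crop(T,290,320,220,250,16,"pics/z11t.png")
E
```

```text
time_s: 34.0
tcp_pos: [0.5593, -0.0086, 0.1122]
eef_rot: [-74.2, 90.0, 11.6]
contact_force: [-0.0, -0.9, -3.0]
gripper_width: 0.0157
[ 0.55926046 -0.00856472  0.11219491] [-0.04410459 -0.88391527 -2.96023481] [0.03311006 0.09841596 0.00555617]
```

View pics/z11.png

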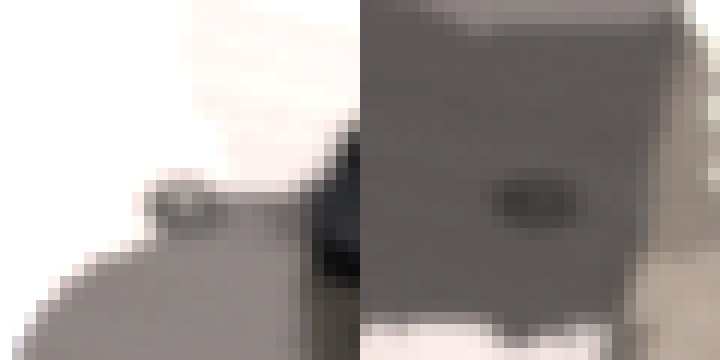

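View pics/z11t.png

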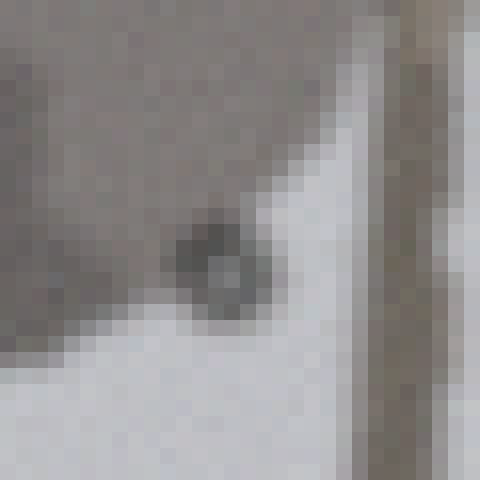

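The pin tips show inside the holes (scene (318.5,229) and (396.5,249), top (304,237)) and no force has built up. Keep lowering.

```bash
python3 -m creep '{"jaw":[1,1,1,1,1,1,1,1,1,1],"translation":[[0.0015,0,0],[0.0015,0,0],[0.0015,0,0],[0.0015,0,0],[0,0,0],[0,0,0],[0,0,0],[0,0,0],[0,0,0],[0,0,0]],"roll":[0,0,0,0,0,0,0,0,0,0]}'
python3 -c "from plant import *;s=get_state();print(s['tcp_pos'],s['contact_force'],s['moment'])"
```

```text
time_s: 35.1
tcp_pos: [0.5592, -0.0086, 0.1061]
eef_rot: [-64.1, 90.0, 21.7]
contact_force: [-0.8, -0.4, -2.8]
gripper_width: 0.0162
[ 0.55920524 -0.00857272  0.10610507] [-0.78914352 -0.44917316 -2.77894991] [0.0652     0.06354966 0.00270969]
```

```bash
python3 -m creep '{"jaw":[1,1,1,1,1,1,1,1,1,1],"translation":[[0.001,0,0],[0.001,0,0],[0.001,0,0],[0.0005,0,0],[0.0005,0,0],[0.0005,0,0],[0,0,0],[0,0,0],[0,0,0],[0,0,0]],"roll":[0,0,0,0,0,0,0,0,0,0]}'
python3 -c "from plant import *;s=get_state();print(s['tcp_pos'],s['contact_force'],s['moment'])"
```

```text
time_s: 36.1
tcp_pos: [0.5591, -0.0086, 0.1021]
eef_rot: [-93.6, 90.0, -7.8]
contact_force: [-4.8, 2.0, 5.3]
gripper_width: 0.016
[ 0.55913577 -0.0085997   0.10208751] [-4.80075472  2.00732619  5.29723627] [ 0.33271576  1.64017044 -0.00677127]
```

Contact came at tcp z 0.1021, exactly the height for a flush seat. Press lightly to confirm, then release and retreat.

```bash
python3 -m creep '{"jaw":[1,1,1,1,1,1,1,1,1,1],"translation":[[0.0005,0,0],[0.0005,0,0],[0,0,0],[0,0,0],[0,0,0],[0,0,0],[0,0,0],[0,0,0],[0,0,0],[0,0,0]],"roll":[0,0,0,0,0,0,0,0,0,0]}'
python3 -c "from plant import *;s=get_state();print(s['tcp_pos'],s['contact_force'],s['moment'])"
python3 -m creep '{"jaw":[1,0.9,0.8,0.7,0.6,0.5,0.3,0.2,0.1,0.1],"translation":[[-0.0005,0,0],[-0.0005,0,0],[0,0,0],[0,0,0],[0,0,0],[0,0,0],[0,0,0],[0,0,0],[0,0,0],[0,0,0]],"roll":[0,0,0,0,0,0,0,0,0,0]}'
python3 -m creep '{"jaw":[0.1,0.1,0.1,0.1,0.1,0.1,0.1,0.1,0.1,0.1],"translation":[[-0.005,0,0],[-0.01,0,0],[-0.02,0,0],[-0.03,0,0],[-0.03,0,0],[-0.03,0,0],[0,0,-0.04],[0,0,-0.04],[0,0,-0.04],[0,0,-0.04]],"roll":[0,0,0,0,0,0,0,0,0,0]}'
python3 -m creep '{"jaw":[0.1,0.1,0.1,0.1,0.1,0.1,0.1,0.1,0.1,0.1],"translation":[[0,0,-0.04],[0,0,-0.04],[0,0,-0.04],[0,0,-0.04],[0,0,0],[0,0,0],[0,0,0],[0,0,0],[0,0,0],[0,0,0]],"roll":[0,0,0,0,0,0,0,0,0,0]}'
python3 - <<'E'
from h import *
from plant import *
import pickle
for n in("scene","top"):
    c=capture(n);pickle.dump(c,open(n+"12.pkl","wb"));cv2.imwrite(f"pics/{n}12.png",c["image"][:,:,::-1])
    if n=="scene":
        g=cv2.resize(c["image"][210:310,295:415,::-1],None,fx=6,fy=6,interpolation=cv2.INTER_CUBIC); cv2.imwrite("pics/scene12z.png",cv2.convertScaleAbs(g,alpha=1.1))
E
```

```text
time_s: 37.1
tcp_pos: [0.5591, -0.0086, 0.1021]
eef_rot: [-94.9, 90.0, -9.0]
contact_force: [-7.5, 2.3, 15.0]
gripper_width: 0.0159
[ 0.5591387  -0.00861738  0.10207524] [-7.5238133   2.31684214 15.01344077] [ 0.64937614  3.01988335 -0.01636518]
time_s: 38.1
tcp_pos: [0.5592, -0.0086, 0.1015]
eef_rot: [168.4, 90.0, -105.8]
contact_force: [0.3, -0.3, 0.8]
gripper_width: 0.0385
time_s: 39.1
tcp_pos: [0.5474, -0.1695, 0.2279]
eef_rot: [-89.1, 89.9, -3.2]
contact_force: [1.2, -0.2, -0.2]
gripper_width: 0.0394
time_s: 40.1
tcp_pos: [0.5362, -0.327, 0.2269]
eef_rot: [-96.1, 90.0, -10.2]
contact_force: [-0.1, 0.3, 0.4]
gripper_width: 0.0394
```

View pics/scene12z.png

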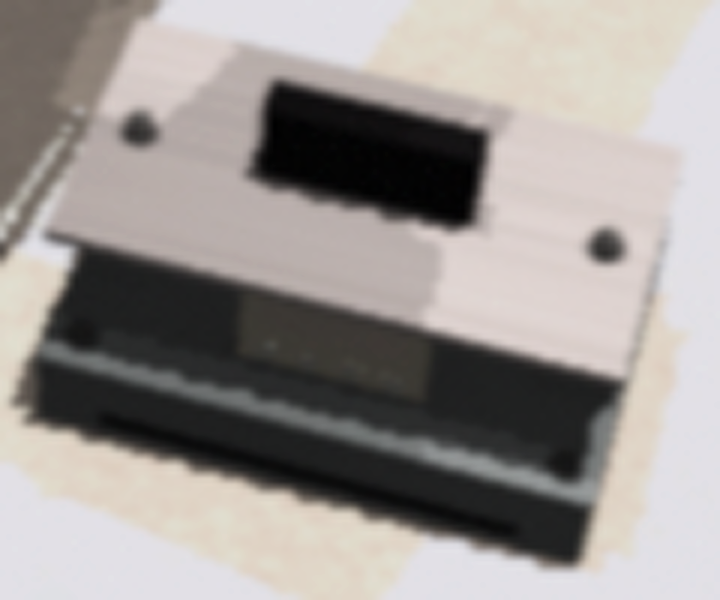

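View pics/top12.png

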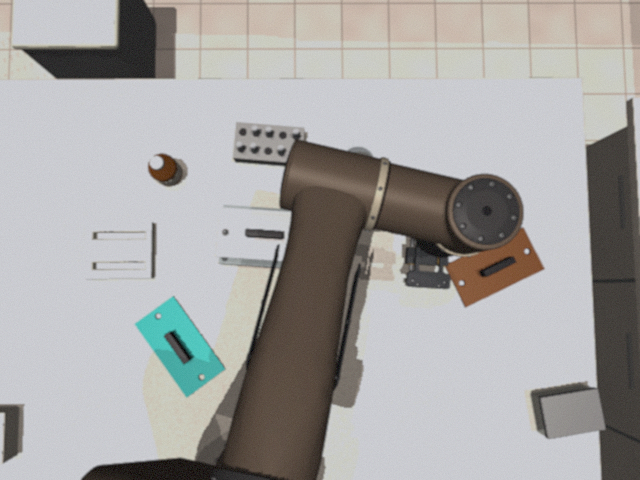

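View pics/scene12.png

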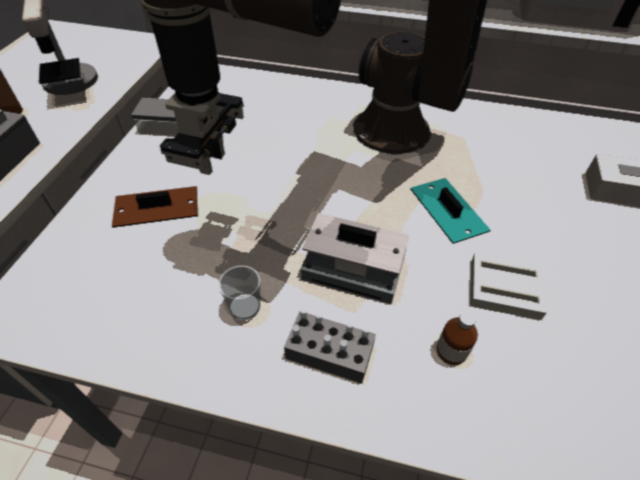

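The cover lies on the rack with both pins through its holes at scene crop (140,130) and (606,245). One quick flushness check on the plate's corners before handing in.

```bash
python3 - <<'E'
from h import *
import pickle
c=pickle.load(open("scene12.pkl","rb"))
q=[onz(c,295+x/6-.5,210+y/6-.5,.097) for x,y in((48,236),(620,380),(683,150),(138,17))]
for i in range(4): print(np.round(q[i],4),"edge to next %.4f"%np.linalg.norm(q[(i+1)%4]-q[i]))
print(np.mean(q,0))
E
```

```text
[ 0.6072 -0.1162  0.097 ] edge to next 0.2062
[0.6205 0.0895 0.097 ] edge to next 0.1103
[0.5106 0.0984 0.097 ] edge to next 0.2105
[ 0.4944 -0.1115  0.097 ] edge to next 0.1128
[ 0.55817466 -0.00995373  0.097     ]
```

The edges come out at 206–210 mm and 110–113 mm at that height, which fits a level, seated plate.

```bash
python3 -c "
from plant import *
s=get_state();print(s['time_s'],s['contact_force']);close_job()"
```

```text
40.2 [ 0.30308169 -0.41371191  0.01118321]
the job is handed in; nothing more can be done
```

The job is handed in at 40.2 s. Both cassettes are in their slots and the cover is down on the rack.

- **Cassettes:** I slid the wide one into the long slot and the narrow one into the short slot. Each went down until the floor pushed back (23 N and 10 N), at the same gripper height as when I gripped it in the stand, so both are at the bottom.
- **Cover:** I lowered the aluminium cover, not the brown or turquoise ones, over both pins. It met the posts at the expected height (TCP z 0.102 m), took a light press with 15 N up, and then I let go and moved clear.
- **Last pictures:** Both pins show through the holes, and the plate's corners fit a level plate within pixel error. The bottle and tube block have not moved. The beaker hasn't either in the scene view, though the arm mostly hid it in the last top view.
- **Disagreement:** The two cameras differed by 2–4 mm in x. I aligned mainly by comparing part and target within the same picture, mostly the scene camera's. At the cover the cameras still differed by about 1.5 mm, and the pins went through anyway.

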